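# Eject the burnt-out tealights from the candle block

### The job

Clear the burnt-out tealights out of the wooden candle block. For each one, drive or tap the loose wooden wedge fully home into the slot under its well until the shoulder stops against the block, so that the ejector pin pushes the tealight up, then grip the raised tealight and put it in the steel tray; finally leave the wedge pulled out of the block, lying flat on its underside on the worktop, clear of the block and the tray. Leave the egg timer, the matchbox and the lemon where they are.

Things in the scene. Friction and masses are not known exactly. Their poses are not given: they have to be found in the camera images.
- block: Pale wooden candle block, 95 x 206 x 48 mm, fixed, ahead of the robot. Origin: centre of its underside, z up. Its x axis is the direction in which the wedge is driven (the slots open in the face at x = -47.5 mm, roughly to the robot's right); four wells lie in a row at x = -7.5 mm, y = +78, +26, -26, -78 mm.
- tray: Plain open steel tray, 200 mm along its x, 130 mm along its y, 20 mm high, walls and floor 3 mm, 0.5 kg, loose on the worktop. Origin: centre of its underside, z up. The tealights go in it.
- wedge_grip (a point): Centre of the tall tail block of the loose dark wooden wedge (0.12 kg), 20 mm above the wedge's underside. The tail is 38 mm long (x), 22 mm wide (y), 40 mm tall; grip it across the 22 mm. x axis: along the wedge from tail to nose; z up. At the start the wedge lies flat on the worktop right of the block, nose roughly towards it.
- wedge_shoulder (a point): On the wedge's underside, on its centre line, at the front face of the tail block (19 mm nose-wards of wedge_grip): the shoulder that comes up against the block's face when the wedge is fully home; it then coincides with slotN.
- wedge_nose (a point): The wedge's nose on its underside, 78 mm ahead of the shoulder. From the shoulder the wedge is 20 mm high and 22 mm wide for 46 mm, then slopes down over 32 mm to a thin nose 12 mm wide. Axes as wedge_grip.
- slot1 (a point): Mouth of slot 1 at worktop level: centre of the 26 mm wide, 24 mm high slot in the block's open face, under well 1. The slot runs straight along the block's x axis right through the block; the worktop is its floor. Axes as the block.
- well1 (a point): Centre of the mouth of well 1, in the block's top face (48 mm above the worktop). Well: 42 mm across, 18 mm deep, with an ejector hole in its floor. Its centre is 40 mm inwards of slot1.
- ejector1 (a joint): Height in m of the captive steel ejector pin (16 mm thick) under well 1: 0 = down, head level with the well's floor; about 0.014 = raised by the wedge fully home: a tealight then stands 13 mm proud of the block, its foot still in the well. It falls back by its weight when the wedge is pulled out; the wedge stays where it is left and slides easily.
- candle1_center (a point): Centre of a burnt-out tealight (aluminium cup 38 mm across, 18 mm high, 25 g), half-way up, z up along its axis. At the start it sits flush in well 1. None when there is no candle in this start.
- slot2 (a point): Mouth of slot 2 at worktop level: centre of the 26 mm wide, 24 mm high slot in the block's open face, under well 2. The slot runs straight along the block's x axis right through the block; the worktop is its floor. Axes as the block.
- well2 (a point): Centre of the mouth of well 2, in the block's top face (48 mm above the worktop). Well: 42 mm across, 18 mm deep, with an ejector hole in its floor. Its centre is 40 mm inwards of slot2.
- ejector2 (a joint): Height in m of the captive steel ejector pin (16 mm thick) under well 2: 0 = down, head level with the well's floor; about 0.014 = raised by the wedge fully home: a tealight then stands 13 mm proud of the block, its foot still in the well. It falls back by its weight when the wedge is pulled out; the wedge stays where it is left and slides easily.
- candle2_center (a point): Centre of a burnt-out tealight (aluminium cup 38 mm across, 18 mm high, 25 g), half-way up, z up along its axis. At the start it sits flush in well 2. None when there is no candle in this start.
- slot3 (a point): Mouth of slot 3 at worktop level: centre of the 26 mm wide, 24 mm high slot in the block's open face, under well 3. The slot runs straight along the block's x axis right through the block; the worktop is its floor. Axes as the block.
- well3 (a point): Centre of the mouth of well 3, in the block's top face (48 mm above the worktop). Well: 42 mm across, 18 mm deep, with an ejector hole in its floor. Its centre is 40 mm inwards of slot3.
- ejector3 (a joint): Height in m of the captive steel ejector pin (16 mm thick) under well 3: 0 = down, head level with the well's floor; about 0.014 = raised by the wedge fully home: a tealight then stands 13 mm proud of the block, its foot still in the well. It falls back by its weight when the wedge is pulled out; the wedge stays where it is left and slides easily.
- candle3_center (a point): Centre of a burnt-out tealight (aluminium cup 38 mm across, 18 mm high, 25 g), half-way up, z up along its axis. At the start it sits flush in well 3. None when there is no candle in this start.
- slot4 (a point): Mouth of slot 4 at worktop level: centre of the 26 mm wide, 24 mm high slot in the block's open face, under well 4. The slot runs straight along the block's x axis right through the block; the worktop is its floor. Axes as the block.
- well4 (a point): Centre of the mouth of well 4, in the block's top face (48 mm above the worktop). Well: 42 mm across, 18 mm deep, with an ejector hole in its floor. Its centre is 40 mm inwards of slot4.
- ejector4 (a joint): Height in m of the captive steel ejector pin (16 mm thick) under well 4: 0 = down, head level with the well's floor; about 0.014 = raised by the wedge fully home: a tealight then stands 13 mm proud of the block, its foot still in the well. It falls back by its weight when the wedge is pulled out; the wedge stays where it is left and slides easily.
- candle4_center (a point): Centre of a burnt-out tealight (aluminium cup 38 mm across, 18 mm high, 25 g), half-way up, z up along its axis. At the start it sits flush in well 4. None when there is no candle in this start.
- egg_timer: Red and white round egg timer, 62 mm across, 46 mm high, a bystander. Origin under its centre.
- matchbox: Matchbox, 36 x 53 x 15 mm, a bystander. Origin under its centre.
- lemon: Lemon, 71 x 53 x 51 mm, a bystander. Origin under its centre.

How it is judged:
By the outcome, as a careful person would: the job done as asked, in the order asked, and still so for the second after the job is handed in, with the robot touching nothing.
Of candle1, candle2, candle3, candle4 only 3 to 4 are there at a start; the rules pass over those that are not, and their reading is None.
At some moment in a run one of wedge, tray may be knocked a few centimetres aside while the robot is not near it.
Once in a run the grip may slacken for a moment while it holds something.
It also fails if it takes over 210 s, if anything falls off the work surface, if the arm or the gripper's body presses on something with over 40 N, if the wrist force passes 120 N, or if a joint passes its speed limit or range.

### The arm

A 6-joint arm with a two-finger parallel gripper is mounted at the origin on a cart in front of the work surface, level with it; the furniture and walls round the work are solid. World frame = base frame: x ahead of the robot, y to its left, z up, the work surface at z = 0. Lengths are in m, angles in degrees, forces in N, time in s.
With the tool pointing down it reaches from about 0.25 to 0.725 m from the base axis. Payload 9.7 kg.
Tool frame: the origin (TCP) lies midway between the tips of the shut fingers; the grasp point (between the pads) lies 19 mm behind it (bot.hold_point_z is the distance from the TCP to the grasp point, in m); z points along the fingers, y is the line along which they close (so a half turn about z gives the same grasp; the last joint's range is limited). The gripper opens to 85 mm and grips with 20 to 120 N. Pads are 22 mm wide; open, the fingers measure 114 mm over their backs; the gripper's body (76 mm by 85 mm) begins 54 mm behind the grasp point. The pads swing forward as they close: fully open they stand 13 mm farther back than shut.
Start: joints at [66.062, 4.979, 10.078, 95.1, 0, 90], TCP at [0.223, 0.503, 0.231] pointing down, gripper open.
Joint ranges: [-179.16, 179.16], [-48.56, 103.87], [-65.8, 70.77], [-126.05, 130.52], [-82.76, 87.17], [-180, 180]. Speed limits (degrees/s): [127.2, 127.2, 147.25, 180, 180, 180].

### API

Orientations are given as [roll, pitch, yaw] about the fixed x, y, z axes, in that order (R = Rz(yaw) Ry(pitch) Rx(roll)).
In Python, from workcell import bot gives the robot as it stands.
- The arm moves only by the tool play_rows, never from a script. Its argument "steps" is a list that holds one entry, the list of rows, each a list of 4 numbers: the shift along the tool's x, y, z in m, then the turn about the tool's z in rad. In form: [[[tx, ty, tz, yaw], ...]]. A call has exactly 5 rows; each row shifts and turns the commanded pose from where the row before left it, along the tool's axes as they then stand; what a row does not reach is not made up. A row lasts 1/12 s, in which the tool goes at most 41.7 mm and 7.16 degrees, less where a joint would pass 70% of its speed; a pose out of reach is approached as far as the arm can. A call is refused whole if a number of a shift passes 0.0417 or a number of a turn 0.125, either way. A call with a gripper value outside its range is refused whole. "gripper" is the finger opening in m, from 0 to 0.0854, set as the call begins (left out, the last holds). The fingers move at their own pace and stop on an object; "squeeze" is the grip in N (left out, the last holds). Time passes only in rows, so rows that do not move let the fingers close, or fill a call up. It gives the time, the measured TCP pose, the force, the opening and the grip force at its end, in the units of the state.
- bot.get_obs(): the state, without advancing time (a new reading comes with each control period).
- bot.camera(name): name is "side" or "top" or "wrist"; returns a dict with "img" (400x640x3 uint8, blue, green, red), "vfov" (degrees; the focal length in pixels is half the picture's height over the tangent of half this angle, whatever the lens; pixels are square), "cx", "cy" (the principal point, pixels), "D" ([k1, k2, p1, p2, k3] as OpenCV has them; the pictures are not rectified), "xyz" and "attitude" of the camera in the world. Camera axes: x right, y down, z forward; pixel columns grow to the right and rows downward; lengths in m; the calibration is good to about 2 mm. A picture is of the moment at which its call begins. There is no depth.
- bot.job_done(): hands the job in; it is judged then, once.
The state is a dict: "time": time; "q": joint angles; "qd": joint speeds; "joint_efforts": joint torques, N m; "ee_pos": TCP position; "tcp_rot": TCP orientation; "wrist_force": force on the tool from outside, world axes, zero at the start; "torque": the same for the moment, N m; "opening": finger opening in m; "grasp_force": force on a finger pad.
Only numpy, scipy, OpenCV 4.12 (cv2) and the standard library are available. Lean on these libraries where they do the work, as an engineer would, in place of code of your own. Each camera call takes 0.05 s, during which the arm holds its last target. There are 200 camera calls.

## Working session

There is one attempt and no reset: what is moved stays moved. The work goes in short steps, Python scripts to look and compute and a tool call to move; the robot and the scene stay as the last step left them, time stands still between calls to the robot, and variables do not carry over. Pictures are saved under pics/ and viewed, at most 14 in all, crops included, and the job is handed in when it is done.

Besides the shell and the picture viewer there is one more tool, called after "Emit:" by a JSON object that holds its "name" and its "arguments", one argument or row to a line. play_rows: Moves the arm, as the interface text tells. Its arguments: {"type":"object","properties":{"steps":{"type":"array","items":{"type":"array","items":{"type":"array","items":{"type":"number"}}}},"gripper":{"type":"number"},"squeeze":{"type":"number"}},"required":["steps"]}

```bash
mkdir -p pics; ls; cat > h.py <<'E'
import numpy as np, cv2
from scipy.spatial.transform import Rotation as R
from workcell import bot
def cam(n,save=None):
    c=bot.camera(n)
    if save: cv2.imwrite('pics/'+save,c['img'])
    return c
def K(c):
    f=200/np.tan(np.radians(c['vfov'])/2); return np.array([[f,0,c['cx']],[0,f,c['cy']],[0,0,1.]])
def rot(c):
    a=np.array(c['attitude'],float)
    return a if a.shape==(3,3) else R.from_euler('xyz',a,degrees=True).as_matrix()
def px2w(c,pts,z):
    u=cv2.undistortPoints(np.array(pts,float).reshape(-1,1,2),K(c),np.array(c['D'],float)).reshape(-1,2)
    d=np.c_[u,np.ones(len(u))]@rot(c).T; o=np.array(c['xyz'])
    return o+d*((np.broadcast_to(z,len(u))-o[2])/d[:,2])[:,None]
def w2px(c,P):
    M=rot(c).T; P=np.array(P,float).reshape(-1,3)
    return cv2.projectPoints(P,cv2.Rodrigues(M)[0],-M@np.array(c['xyz']),K(c),np.array(c['D'],float))[0].reshape(-1,2)
E
python3 - <<'E'
from h import *
print(bot.get_obs())
for n in ('top','side'):
    c=cam(n,n+'0.png'); print({k:v for k,v in c.items() if k!='img'})
E
```

```text
pics
{'time': 0.0, 'q': array([6.60604483e+01, 5.01136345e+00, 1.00320631e+01, 9.50989439e+01,
       5.41368800e-04, 8.99993206e+01]), 'qd': array([-0.06786429,  0.03189926, -0.06944055, -0.08111612, -0.00368043,
       -0.00162431]), 'joint_efforts': array([ 4.30839577e-05, -5.20386028e+01,  4.64803648e+01,  1.65261637e-02,
       -5.36830646e-05,  1.87773270e-05]), 'ee_pos': array([0.22307549, 0.50246838, 0.23055913]), 'tcp_rot': array([-1.79921756e+02, -5.42296144e-04,  1.56061127e+02]), 'wrist_force': array([-0.30454085, -0.40966998,  0.17539911]), 'torque': array([ 0.02016812,  0.02762879, -0.03759132]), 'grasp_force': 0.0, 'opening': 0.08502685667444064}
{'vfov': 54.533240120492884, 'cx': 312.8664672040431, 'cy': 200.76659791612997, 'D': array([-0.0684868,  0.       ,  0.       ,  0.       ,  0.       ]), 'xyz': array([ 0.22783868, -0.09452053,  1.25699628]), 'attitude': array([-1.68046435e+02, -1.49995113e-01, -8.81729454e+01])}
{'vfov': 55.01791163477464, 'cx': 317.8560430691188, 'cy': 198.87328053948414, 'D': array([-0.04600701,  0.        ,  0.        ,  0.        ,  0.        ]), 'xyz': array([-0.13545784, -0.34670858,  0.98790368]), 'attitude': array([-145.04840783,    0.94975942,  -65.84218919])}
```

View pics/top0.png

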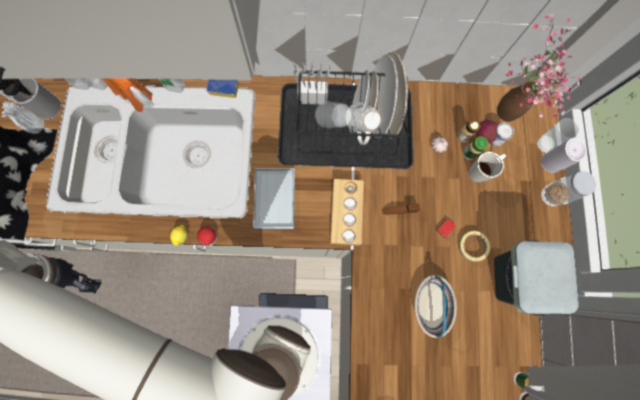

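View pics/side0.png

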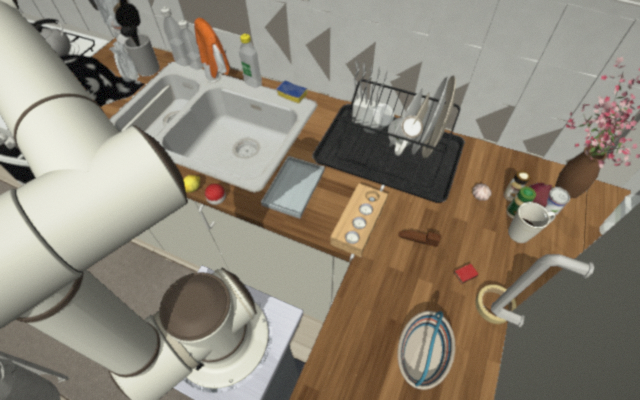

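The top view shows the block at about (348,211), wedge at (402,210), tray at (274,198), and the bystanders clear of all three. I'll enlarge the block area.

```bash
python3 - <<'E'
from h import *
im=cv2.imread('pics/top0.png')[160:255,240:440]
cv2.imwrite('pics/top0c.png',cv2.resize(im,None,fx=4,fy=4,interpolation=cv2.INTER_CUBIC))
c=cam('top')
print(px2w(c,[[337,179],[364,180],[362,243],[332,243]],[.048]*4).round(3))
print(px2w(c,[[349,188],[349,203],[349,219],[348,236]],.048).round(3))
print(px2w(c,[[402,210],[416,208],[387,211],[256,169],[293,169],[293,227],[254,227]],[.03,.04,.02,.02,.02,.02,.02]).round(3))
E
```

```text
[[ 0.558 -0.165  0.048]
 [ 0.558 -0.252  0.048]
 [ 0.354 -0.247  0.048]
 [ 0.351 -0.153  0.048]]
[[ 0.529 -0.204  0.048]
 [ 0.48  -0.205  0.048]
 [ 0.429 -0.205  0.048]
 [ 0.375 -0.203  0.048]]
[[ 0.466 -0.378  0.03 ]
 [ 0.472 -0.421  0.04 ]
 [ 0.464 -0.331  0.02 ]
 [ 0.591  0.103  0.02 ]
 [ 0.595 -0.02   0.02 ]
 [ 0.401 -0.028  0.02 ]
 [ 0.397  0.097  0.02 ]]
```

View pics/top0c.png

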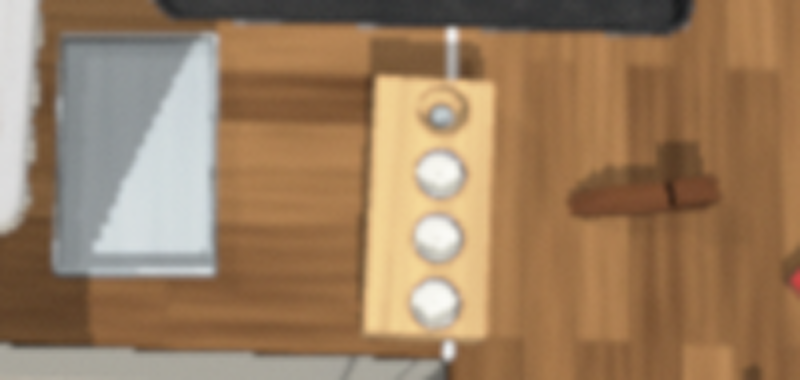

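The far well (well 4) is empty, and candles sit in wells 1–3, the nearer three. Next I'll turn the tool to yaw 90 and move above the block.

Emit:
{"name": "play_rows", "arguments": {
  "steps": [
    [[0, 0, -0.01, 0.115], [0, 0, -0.01, 0.115], [0, 0, -0.01, 0.115], [0, 0, -0.01, 0.115], [0, 0, -0.01, 0.115]]
  ]
}}

```text
time: 0.57
ee_pos: [0.2231, 0.5026, 0.2815]
tcp_rot: [-180.0, 0.0, 122.8]
wrist_force: [-0.7, 0.2, -0.1]
opening: 0.0854
grasp_force: 0.0
```

Emit:
{"name": "play_rows", "arguments": {
  "steps": [
    [[0, 0, -0.01, 0.115], [0, 0, -0.01, 0.115], [0, 0, 0, 0.115], [0, 0, 0, 0.115], [0, 0, 0, 0.115]]
  ]
}}

```text
time: 0.98
ee_pos: [0.2232, 0.5027, 0.3012]
tcp_rot: [-180.0, 0.0, 89.8]
wrist_force: [-0.5, -0.2, 0.1]
opening: 0.0851
grasp_force: 0.0
```

Emit:
{"name": "play_rows", "arguments": {
  "steps": [
    [[-0.035, 0.011, 0, 0], [-0.035, 0.011, 0, 0], [-0.035, 0.011, 0, 0], [-0.035, 0.011, 0, 0], [-0.035, 0.011, 0, 0]]
  ]
}}

```text
time: 1.4
ee_pos: [0.2787, 0.3263, 0.301]
tcp_rot: [-180.0, 0.0, 90.2]
wrist_force: [0.4, 0.1, 0.4]
opening: 0.0852
grasp_force: 0.0
```

Emit:
{"name": "play_rows", "arguments": {
  "steps": [
    [[-0.035, 0.011, 0, 0], [-0.035, 0.011, 0, 0], [-0.035, 0.011, 0, 0], [-0.035, 0.011, 0, 0], [-0.035, 0.011, 0, 0]]
  ]
}}

```text
time: 1.82
ee_pos: [0.3341, 0.1514, 0.3013]
tcp_rot: [180.0, -0.0, 90.2]
wrist_force: [1.1, -0.1, -0.8]
opening: 0.0855
grasp_force: 0.0
```

Emit:
{"name": "play_rows", "arguments": {
  "steps": [
    [[-0.035, 0.011, 0, 0], [-0.035, 0.011, 0, 0], [-0.035, 0.011, 0, 0], [-0.035, 0.011, 0, 0], [-0.035, 0.011, 0, 0]]
  ]
}}

```text
time: 2.23
ee_pos: [0.3897, -0.0237, 0.3013]
tcp_rot: [180.0, -0.0, 90.2]
wrist_force: [1.3, 0.7, 0.2]
opening: 0.0857
grasp_force: 0.0
```

Emit:
{"name": "play_rows", "arguments": {
  "steps": [
    [[-0.035, 0.011, 0, 0], [-0.035, 0.011, 0, 0], [-0.035, 0.011, 0, 0], [-0.035, 0.011, 0, 0], [-0.035, 0.011, 0, 0]]
  ]
}}

```text
time: 2.65
ee_pos: [0.4453, -0.1987, 0.3011]
tcp_rot: [-180.0, -0.0, 90.1]
wrist_force: [1.0, 0.5, 0.4]
opening: 0.0854
grasp_force: 0.0
```

Emit:
{"name": "play_rows", "arguments": {
  "steps": [
    [[-0.03, 0, 0, 0], [-0.03, 0, 0, 0], [-0.03, 0, 0, 0], [0, 0, 0, 0], [0, 0, 0, 0]]
  ]
}}

```text
time: 3.07
ee_pos: [0.4452, -0.2878, 0.3004]
tcp_rot: [-179.9, -0.1, 90.0]
wrist_force: [-0.1, -0.4, -0.3]
opening: 0.0852
grasp_force: 0.0
```

```bash
python3 - <<'E'
from h import *
o=bot.get_obs(); print(o['time'],o['ee_pos'],o['tcp_rot'],o['q'])
c=cam('wrist','w1.png'); print({k:v for k,v in c.items() if k!='img'})
E
```

```text
3.0667 [ 0.44520911 -0.28780367  0.30037572] [-1.79919331e+02 -5.78053743e-02  9.00311481e+01] [-3.28830114e+01  4.53176330e+00  1.74176492e+01  1.02985017e+02
  4.69263110e-03  5.70857957e+01]
{'vfov': 61.797270130822056, 'cx': 315.5746605330919, 'cy': 203.08458685208336, 'D': array([-0.00961792,  0.        ,  0.        ,  0.        ,  0.        ]), 'xyz': array([ 0.44452613, -0.20852835,  0.44240782]), 'attitude': array([1.62019276e+02, 1.03096252e-01, 2.29387511e-02])}
```

View pics/w1.png

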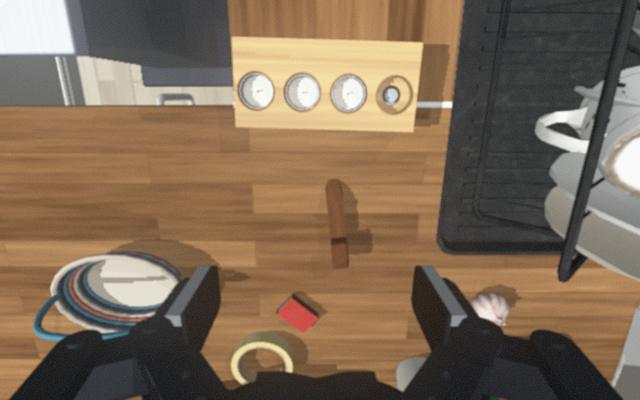

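The wrist view shows the block with corners near (232,38), (421,43), (414,131) and (236,126). The wedge runs from its nose at (333,182) to its tail at (341,255). I'll enlarge it once.

```bash
python3 - <<'E'
from h import *
im=cv2.imread('pics/w1.png')[30:280,225:430]
cv2.imwrite('pics/w1c.png',cv2.resize(im,None,fx=2.4,fy=2.4,interpolation=cv2.INTER_CUBIC))
E
```

```text
(no output)
```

View pics/w1c.png

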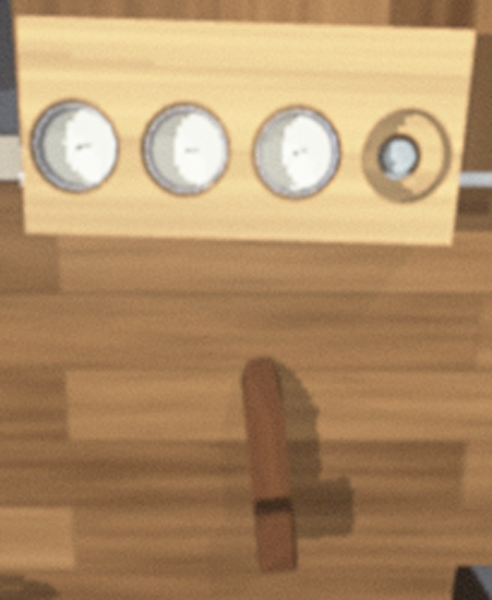

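```bash
cat >> h.py <<'E'
def fit(c,px,model,x0):
    from scipy.optimize import least_squares
    m=np.array(model)
    def f(p):
        a=np.radians(p[2]); Q=np.c_[p[0]+m[:,0]*np.cos(a)-m[:,1]*np.sin(a),p[1]+m[:,0]*np.sin(a)+m[:,1]*np.cos(a),m[:,2]]
        return (w2px(c,Q)-np.array(px)).ravel()
    r=least_squares(f,x0,x_scale=[.01,.01,1]); return r.x,np.abs(r.fun).max()
E
python3 - <<'E'
from h import *
s=lambda L:[((x+.5)/2.4-.5+225,(y+.5)/2.4-.5+30) for x,y in L]
c=cam('wrist')
B=[(.0475,.103,.048),(.0475,-.103,.048),(-.0475,-.103,.048),(-.0475,.103,.048)]+[(-.0075,y,.048) for y in(.078,.026,-.026,-.078)]
p,e=fit(c,s([(17,16),(475,30),(452,244),(26,234),(74,147),(186,149),(297,152),(407,156)]),B,[.45,-.2,90]); print('block',p,e)
W=[(.019,.011,.04),(.019,-.011,.04),(-.019,-.011,.04),(-.019,.011,.04),(.019,.011,.02),(.019,-.011,.02),(.097,0,.003)]
w,e=fit(c,s([(255,514),(291,510),(297,569),(261,571),(254,500),(289,497),(262,358)]),W,[.46,-.39,90]); print('wedge grip',w,e)
a=np.radians(p[2]);
for i,y in enumerate((.078,.026,-.026,-.078)):
    for nm,x in(('slot',-.0475),('well',-.0075),('gripclear',-.0475-.097-.02)):
        print(nm,i+1,(p[:2]+[x*np.cos(a)-y*np.sin(a),x*np.sin(a)+y*np.cos(a)]).round(4),end=' ')
    print()
t=cam('top'); print(fit(t,[(334.2,179),(363.5,180.7),(361.7,244.2),(331.2,243)],[B[1],B[2],B[3],B[0]],p))
E
```

```text
block [ 0.45519803 -0.19801102 88.62271765] 0.6266215924289043
wedge grip [ 0.47661594 -0.41225956 94.96057713] 1.3497194625460907
slot 1 [ 0.3761 -0.2436] well 1 [ 0.377  -0.2036] gripclear 1 [ 0.3733 -0.3606] 
slot 2 [ 0.4281 -0.2449] well 2 [ 0.429  -0.2049] gripclear 2 [ 0.4253 -0.3618] 
slot 3 [ 0.48   -0.2461] well 3 [ 0.481  -0.2061] gripclear 3 [ 0.4772 -0.3631] 
slot 4 [ 0.532  -0.2474] well 4 [ 0.533  -0.2074] gripclear 4 [ 0.5292 -0.3643] 
(array([ 0.45361185, -0.20091294, 88.7222835 ]), np.float64(0.24818430887904697))
```

Emit:
{"name": "play_rows", "arguments": {
  "steps": [
    [[-0.025, 0.0063, 0.02, 0], [-0.025, 0.0063, 0.02, 0], [-0.025, 0.0063, 0.02, 0], [-0.025, 0.0063, 0.02, 0], [-0.025, 0.0063, 0.02, 0]]
  ],
  "gripper": 0.055
}}

```text
time: 3.63
ee_pos: [0.4781, -0.4114, 0.201]
tcp_rot: [180.0, 0.0, 90.3]
wrist_force: [-0.2, -0.1, -0.6]
opening: 0.0551
grasp_force: 0.0
```

Emit:
{"name": "play_rows", "arguments": {
  "steps": [
    [[0, 0, 0.02, -0.0435], [0, 0, 0.02, -0.0435], [0, 0, 0.02, 0], [0, 0, 0.02, 0], [0, 0, 0.02, 0]]
  ]
}}

```text
time: 4.05
ee_pos: [0.4779, -0.4103, 0.1008]
tcp_rot: [180.0, 0.0, 95.2]
wrist_force: [0.3, 0.2, 0.2]
opening: 0.0551
grasp_force: 0.0
```

Emit:
{"name": "play_rows", "arguments": {
  "steps": [
    [[0, 0, 0.015, 0], [0, 0, 0.015, 0], [0, 0, 0.015, 0], [0, 0, 0, 0], [0, 0, 0, 0]]
  ]
}}

```text
time: 4.47
ee_pos: [0.4775, -0.4103, 0.0563]
tcp_rot: [-180.0, -0.0, 95.2]
wrist_force: [1.0, -0.3, 0.1]
opening: 0.0549
grasp_force: 0.0
```

```bash
python3 - <<'E'
from h import *
o=bot.get_obs(); print(o['time'],o['ee_pos'],o['tcp_rot'])
c=cam('wrist','w2.png')
E
```

```text
4.4667 [ 0.4775094  -0.41030272  0.05627092] [-1.79962501e+02 -4.76159061e-02  9.52311256e+01]
```

View pics/w2.png

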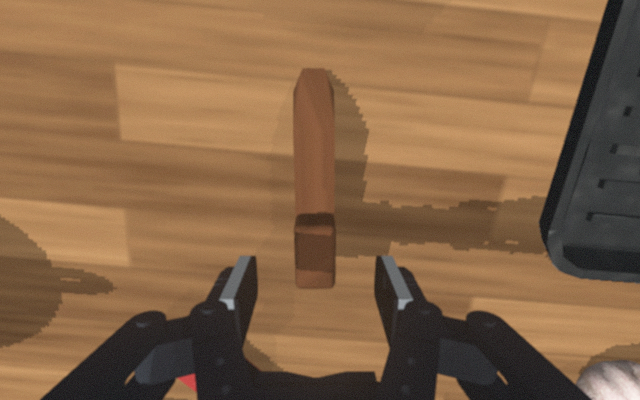

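The wedge lies centred between the fingers, with the tail top at (296–335, 225–287) and the nose at (313,68). I'll refine the measurement along its axis.

```bash
python3 - <<'E'
from h import *
c=cam('wrist')
W=[(.019,.011,.04),(.019,-.011,.04),(-.019,-.011,.04),(-.019,.011,.04),(.019,.011,.02),(.019,-.011,.02),(.097,0,.003)]
print(fit(c,[(295,226),(336,226),(335,287),(297,287),(298,214),(334,213),(313,68)],W,[.46,-.39,90]))
print(w2px(c,[[.4775,-.4103,.04]]))
E
```

```text
(array([ 0.47748281, -0.41426829, 96.01608796]), np.float64(3.0614518972591895))
[[316.64943895 251.9011332 ]]
```

Emit:
{"name": "play_rows", "arguments": {
  "steps": [
    [[-0.003, 0, 0.009, 0], [0, 0, 0.009, 0], [0, 0, 0.009, 0], [0, 0, 0.009, 0], [0, 0, 0.006, 0]]
  ]
}}

```text
time: 4.98
ee_pos: [0.4771, -0.4142, 0.0124]
tcp_rot: [-179.9, -0.1, 95.1]
wrist_force: [-0.9, 0.6, 0.3]
opening: 0.055
grasp_force: 0.0
```

Emit:
{"name": "play_rows", "arguments": {
  "steps": [
    [[0, 0, 0, 0], [0, 0, 0, 0], [0, 0, 0, 0], [0, 0, 0, 0], [0, 0, 0, 0]]
  ],
  "gripper": 0.01,
  "squeeze": 40
}}

```text
time: 5.4
ee_pos: [0.4778, -0.4147, 0.0147]
tcp_rot: [180.0, 0.0, 95.2]
wrist_force: [-0.9, 0.1, -1.2]
opening: 0.0215
grasp_force: 40.4
```

Emit:
{"name": "play_rows", "arguments": {
  "steps": [
    [[0, 0, 0, 0], [0, 0, 0, 0], [0, 0, 0, 0], [0, 0, 0, 0], [0, 0, 0, 0]]
  ]
}}

```text
time: 5.82
ee_pos: [0.4778, -0.4146, 0.0146]
tcp_rot: [180.0, 0.0, 95.2]
wrist_force: [-0.7, 0.3, 1.2]
opening: 0.0213
grasp_force: 40.7
```

Emit:
{"name": "play_rows", "arguments": {
  "steps": [
    [[0, 0, -0.001, 0.057], [0, 0, 0, 0.057], [0, -0.0023, 0, 0], [0, 0, 0, 0], [0, 0, 0, 0]]
  ]
}}

```text
time: 6.23
ee_pos: [0.4751, -0.4144, 0.0151]
tcp_rot: [-180.0, -0.0, 88.7]
wrist_force: [0.7, -0.0, -0.7]
opening: 0.0213
grasp_force: 40.4
```

Emit:
{"name": "play_rows", "arguments": {
  "steps": [
    [[0.01, 0, 0, 0], [0.015, 0, 0, 0], [0.015, 0, 0, 0], [0.01, 0, 0, 0], [0.005, 0, 0, 0]]
  ]
}}

```text
time: 6.65
ee_pos: [0.4767, -0.3579, 0.0153]
tcp_rot: [-180.0, -0.0, 88.7]
wrist_force: [-0.8, -0.4, -1.0]
opening: 0.0215
grasp_force: 40.4
```

Emit:
{"name": "play_rows", "arguments": {
  "steps": [
    [[0, 0, 0, 0], [0, 0, 0, 0], [0, 0, 0, 0], [0, 0, 0, 0], [0, 0, 0, 0]]
  ]
}}

```text
time: 7.07
ee_pos: [0.4766, -0.36, 0.0152]
tcp_rot: [-180.0, 0.0, 88.6]
wrist_force: [-0.1, 0.0, -0.7]
opening: 0.0212
grasp_force: 40.4
```

```bash
python3 - <<'E'
from h import *
o=bot.get_obs(); print(o['time'],o['ee_pos'],o['tcp_rot'])
c=cam('wrist','w3.png')
E
```

```text
7.0667 [ 0.47658751 -0.35997617  0.01518339] [-1.79995752e+02  1.97735024e-03  8.85926800e+01]
```

View pics/w3.png

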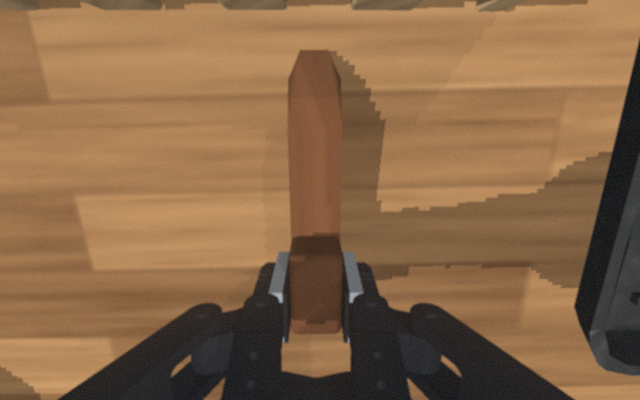

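The wedge is held straight, and the slot mouths show along the top edge (rows 0–10). I'll check that strip numerically against the expected slot positions.

```bash
python3 - <<'E'
from h import *
c=cam('wrist'); g=cv2.cvtColor(c['img'],cv2.COLOR_BGR2GRAY)
for r in (1,3,5): print(r,' '.join(str(v) for v in g[r,60:600:6]))
a=np.radians(88.65);
for y in(.026,-.026):
  for e in(-.013,.013):
    q=np.array([.4545,-.199])+[-.0475*np.cos(a)-(y+e)*np.sin(a),-.0475*np.sin(a)+(y+e)*np.cos(a)]
    print(y,e,w2px(c,[[*q,0],[*q,.01]]).round(0).tolist())
E
```

```text
1 97 94 96 99 113 95 92 93 100 98 98 103 104 98 91 83 79 93 99 98 101 95 99 93 101 106 101 104 95 93 94 100 95 103 104 104 102 91 101 98 100 100 99 103 101 107 107 103 100 137 107 98 88 90 96 95 94 103 106 102 97 109 109 106 107 108 106 105 130 124 81 88 137 112 103 104 108 109 111 112 113 108 108 109 105 104 102 109 138 148
3 96 96 93 93 132 100 89 93 99 98 99 105 103 98 95 89 83 95 98 98 103 106 107 122 121 125 124 106 93 94 98 102 102 101 105 103 98 90 105 102 100 96 103 104 102 106 103 104 104 129 96 90 95 93 93 97 103 103 101 94 104 108 105 107 101 109 106 105 152 156 89 141 123 109 105 102 106 110 111 112 112 109 107 109 105 105 104 116 149 153
5 93 96 96 99 138 127 94 93 99 99 99 105 104 96 94 90 88 116 97 100 103 137 135 143 142 141 144 126 91 94 100 96 104 104 96 102 94 94 110 113 115 116 118 136 139 138 138 138 140 112 92 93 94 99 101 104 105 101 85 92 110 105 105 103 106 104 103 106 156 154 140 137 108 110 104 102 122 125 128 120 122 142 136 138 136 135 134 148 155 152
0.026 -0.013 [[224.0, 11.0], [218.0, 5.0]]
0.026 0.013 [[162.0, 11.0], [151.0, 5.0]]
-0.026 -0.013 [[349.0, 10.0], [351.0, 4.0]]
-0.026 0.013 [[287.0, 10.0], [284.0, 4.0]]
```

The slot 3 mouth is at cols 286–352, which agrees with the prediction to within 1 mm. Driving in.

Emit:
{"name": "play_rows", "arguments": {
  "steps": [
    [[0.005, 0.0008, 0, 0], [0.008, 0, 0, 0], [0.008, 0, 0, 0], [0.008, 0, 0, 0], [0.008, 0, 0, 0]]
  ]
}}

```text
time: 7.58
ee_pos: [0.4784, -0.3214, 0.0153]
tcp_rot: [-180.0, -0.0, 88.6]
wrist_force: [0.1, 0.7, -1.2]
opening: 0.0215
grasp_force: 40.4
```

Emit:
{"name": "play_rows", "arguments": {
  "steps": [
    [[0.008, 0, 0, 0], [0.008, 0, 0, 0], [0.008, 0, 0, 0], [0.008, 0, 0, 0], [0.007, 0, 0, 0]]
  ]
}}

```text
time: 8.0
ee_pos: [0.4793, -0.2827, 0.0153]
tcp_rot: [180.0, 0.0, 88.6]
wrist_force: [-0.2, -0.7, -2.6]
opening: 0.021
grasp_force: 40.3
```

Emit:
{"name": "play_rows", "arguments": {
  "steps": [
    [[0.004, 0, 0, 0], [0.004, 0, 0, 0], [0.003, 0, 0, 0], [0.002, 0, 0, 0], [0.001, 0, 0, 0]]
  ]
}}

```text
time: 8.42
ee_pos: [0.4797, -0.2693, 0.0153]
tcp_rot: [-180.0, -0.0, 88.6]
wrist_force: [0.7, 0.2, -1.9]
opening: 0.0217
grasp_force: 40.3
```

Emit:
{"name": "play_rows", "arguments": {
  "steps": [
    [[0.001, 0, 0, 0], [0.001, 0, 0, 0], [0.001, 0, 0, 0], [0, 0, 0, 0], [0, 0, 0, 0]]
  ]
}}

```text
time: 8.83
ee_pos: [0.4797, -0.2668, 0.0153]
tcp_rot: [-180.0, 0.0, 88.6]
wrist_force: [-1.2, -2.0, -2.2]
opening: 0.0215
grasp_force: 40.2
```

Emit:
{"name": "play_rows", "arguments": {
  "steps": [
    [[0.001, 0, 0, 0], [0.001, 0, 0, 0], [0, 0, 0, 0], [0, 0, 0, 0], [0, 0, 0, 0]]
  ]
}}

```text
time: 9.25
ee_pos: [0.4797, -0.2667, 0.0154]
tcp_rot: [-180.0, 0.2, 88.5]
wrist_force: [0.4, -13.6, -4.9]
opening: 0.0213
grasp_force: 39.8
```

The shoulder has stopped against the block, with a 13 N reaction. Releasing, rising and moving over well 3.

Emit:
{"name": "play_rows", "arguments": {
  "steps": [
    [[-0.001, 0, 0.0005, 0], [0, 0, 0, 0], [0, 0, 0, 0], [0, 0, 0, 0], [0, 0, 0, 0]]
  ],
  "gripper": 0.06
}}

```text
time: 9.67
ee_pos: [0.4798, -0.2653, 0.0149]
tcp_rot: [180.0, -0.0, 88.6]
wrist_force: [-0.4, -0.0, 0.2]
opening: 0.0602
grasp_force: 0.0
```

Emit:
{"name": "play_rows", "arguments": {
  "steps": [
    [[0, 0, -0.01, 0], [0, 0, -0.02, 0], [0, 0, -0.03, 0], [0, 0, -0.02, 0], [0, 0, -0.01, 0]]
  ]
}}

```text
time: 10.08
ee_pos: [0.4808, -0.266, 0.1087]
tcp_rot: [179.8, 0.1, 88.6]
wrist_force: [0.7, -0.1, -0.1]
opening: 0.0596
grasp_force: 0.0
```

Emit:
{"name": "play_rows", "arguments": {
  "steps": [
    [[0.02, 0, 0, 0], [0.02, 0, 0, 0], [0.02, 0, 0, 0], [0, 0, 0, 0], [0, 0, 0, 0]]
  ]
}}

```text
time: 10.5
ee_pos: [0.4813, -0.2049, 0.1048]
tcp_rot: [180.0, 0.0, 88.7]
wrist_force: [0.9, -0.2, -0.5]
opening: 0.0599
grasp_force: 0.0
```

```bash
python3 - <<'E'
from h import *
o=bot.get_obs(); print(o['time'],o['ee_pos'],o['tcp_rot'])
c=cam('wrist','w4.png')
print(w2px(c,[[.4805,-.207,.061],[.4805,-.207,.048],[*o['ee_pos'][:2],.061]]))
E
```

```text
10.5 [ 0.48126376 -0.2049313   0.10484608] [1.79997334e+02 5.83579810e-03 8.87235038e+01]
[[315.97071884 236.12201055]
 [315.95574272 227.93696836]
 [317.16277098 232.93634744]]
```

View pics/w4.png

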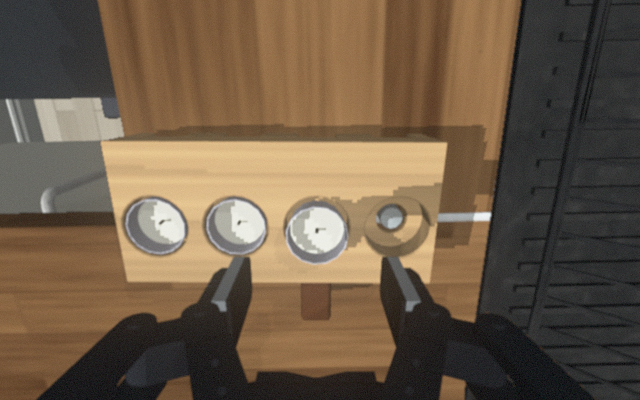

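Candle 3 is raised, its rim centred at (317,232) directly under the tool, and the wedge tail is tight against the face at (316,283).

Emit:
{"name": "play_rows", "arguments": {
  "steps": [
    [[0, 0, 0.015, 0], [0, 0, 0.015, 0], [0, 0, 0.015, 0], [0, 0, 0.008, 0], [0, 0, 0.0035, 0]]
  ]
}}

```text
time: 10.97
ee_pos: [0.4804, -0.2059, 0.0468]
tcp_rot: [-179.9, -0.0, 88.6]
wrist_force: [-0.2, 0.3, 0.6]
opening: 0.0603
grasp_force: 0.0
```

Emit:
{"name": "play_rows", "arguments": {
  "steps": [
    [[0, 0, 0, 0], [0, 0, 0, 0], [0, 0, 0, 0], [0, 0, 0, 0], [0, 0, 0, 0]]
  ],
  "gripper": 0.03,
  "squeeze": 30
}}

```text
time: 11.38
ee_pos: [0.4815, -0.2057, 0.0489]
tcp_rot: [179.9, 0.0, 88.6]
wrist_force: [0.3, -0.9, 1.8]
opening: 0.0363
grasp_force: 30.1
```

Emit:
{"name": "play_rows", "arguments": {
  "steps": [
    [[0, 0, 0, 0], [0, 0, 0, 0], [0, 0, 0, 0], [0, 0, 0, 0], [0, 0, 0, 0]]
  ]
}}

```text
time: 11.8
ee_pos: [0.4816, -0.2057, 0.0488]
tcp_rot: [179.9, 0.0, 88.6]
wrist_force: [0.0, -1.4, 4.0]
opening: 0.0366
grasp_force: 30.4
```

```bash
python3 - <<'E'
from h import *
c=cam('top','t2.png')
cv2.imwrite('pics/t2c.png',cv2.resize(c['img'][155:250,170:430],None,fx=3,fy=3,interpolation=cv2.INTER_CUBIC))
E
```

```text
(no output)
```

View pics/t2c.png

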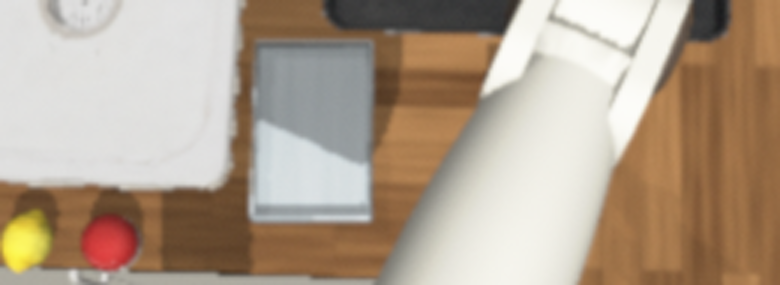

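The candle is gripped (opening 36.5 mm). The tray has not moved: its centre is about (0.496, 0.038). Carrying the candle over.

Emit:
{"name": "play_rows", "arguments": {
  "steps": [
    [[0, 0, -0.006, 0], [0, 0, -0.012, 0], [0, 0, -0.018, 0], [0, 0, -0.02, 0], [0, 0, -0.015, 0]]
  ]
}}

```text
time: 12.27
ee_pos: [0.4812, -0.2055, 0.1214]
tcp_rot: [180.0, 0.0, 88.6]
wrist_force: [0.4, -0.3, 1.0]
opening: 0.0363
grasp_force: 30.1
```

Emit:
{"name": "play_rows", "arguments": {
  "steps": [
    [[0.02, 0.003, 0, 0], [0.027, 0.0048, 0, 0], [0.027, 0.0048, 0, 0], [0.027, 0.0048, 0, 0], [0.027, 0.0048, 0, 0]]
  ]
}}

```text
time: 12.68
ee_pos: [0.5064, -0.0769, 0.1201]
tcp_rot: [180.0, -0.0, 88.6]
wrist_force: [1.4, 0.3, 0.5]
opening: 0.0368
grasp_force: 30.1
```

Emit:
{"name": "play_rows", "arguments": {
  "steps": [
    [[0.03, 0.005, 0, 0], [0.03, 0.005, 0, 0], [0.03, 0.005, 0, 0], [0.03, 0.005, 0, 0], [0.0235, 0.0062, 0, 0]]
  ]
}}

```text
time: 13.1
ee_pos: [0.5359, 0.0668, 0.1201]
tcp_rot: [-180.0, -0.0, 88.7]
wrist_force: [0.9, -0.0, 0.2]
opening: 0.0367
grasp_force: 30.1
```

```bash
python3 - <<'E'
from h import *
o=bot.get_obs(); print(o['time'],o['ee_pos'],o['opening'],o['grasp_force'])
c=cam('wrist','w5.png')
T=[(x,y,.02) for x in(-.1,.1) for y in(-.065,.065)]
print(px2w(c,[[316,240]],.02))
E
```

```text
13.1 [0.53585734 0.06682814 0.12014028] 0.03670335936632516 30.12563645839691
[[0.5345384  0.03675152 0.02      ]]
```

View pics/w5.png

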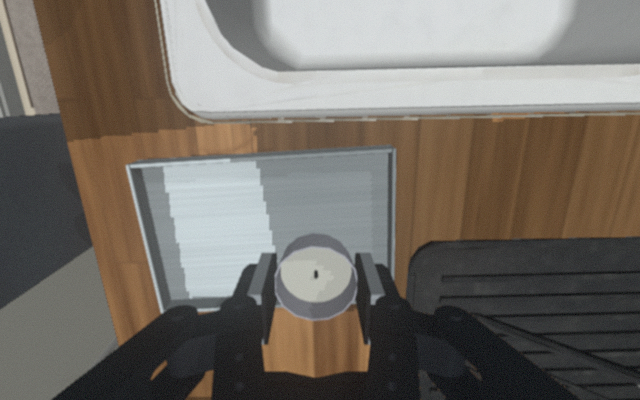

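The candle is held over the tray, whose far corners are at (129,165) and (395,148). Checking the tray pose from them.

```bash
python3 - <<'E'
from h import *
c=cam('wrist')
print(px2w(c,[[129,165],[395,148],[163,313]],.02).round(3)); print(w2px(c,[[.535,.067,.02]]))
E
```

```text
[[ 0.399  0.103  0.02 ]
 [ 0.594  0.111  0.02 ]
 [ 0.403 -0.025  0.02 ]]
[[314.37127239 207.42187584]]
```

Emit:
{"name": "play_rows", "arguments": {
  "steps": [
    [[0, 0, 0.02, 0], [0, 0, 0.025, 0], [0, 0, 0.025, 0], [0, 0, 0.02, 0], [0, 0, 0.01, 0]]
  ]
}}

```text
time: 13.62
ee_pos: [0.5345, 0.064, 0.0171]
tcp_rot: [-179.8, 0.0, 88.6]
wrist_force: [-0.2, 0.8, 0.1]
opening: 0.0367
grasp_force: 30.1
```

Emit:
{"name": "play_rows", "arguments": {
  "steps": [
    [[0, 0, 0.004, 0], [0, 0, 0.002, 0], [0, 0, 0.001, 0], [0, 0, 0, 0], [0, 0, 0, 0]]
  ]
}}

```text
time: 14.03
ee_pos: [0.5368, 0.0647, 0.0135]
tcp_rot: [179.9, -0.0, 88.6]
wrist_force: [-0.2, 0.3, -1.0]
opening: 0.0364
grasp_force: 30.1
```

Emit:
{"name": "play_rows", "arguments": {
  "steps": [
    [[0, 0, 0, 0], [0, 0, 0, 0], [0, 0, 0, 0], [0, 0, 0, 0], [0, 0, 0, 0]]
  ],
  "gripper": 0.05
}}

```text
time: 14.45
ee_pos: [0.5361, 0.0647, 0.0124]
tcp_rot: [180.0, 0.0, 88.6]
wrist_force: [-0.7, 0.6, -0.3]
opening: 0.0502
grasp_force: 0.0
```

Emit:
{"name": "play_rows", "arguments": {
  "steps": [
    [[0, 0, -0.01, 0], [0, 0, -0.02, 0], [0, 0, -0.03, 0], [0, 0, -0.03, 0], [0, 0, -0.02, 0]]
  ]
}}

```text
time: 14.87
ee_pos: [0.5366, 0.0648, 0.126]
tcp_rot: [179.8, -0.0, 88.6]
wrist_force: [1.4, -0.3, 0.7]
opening: 0.0497
grasp_force: 0.0
```

Emit:
{"name": "play_rows", "arguments": {
  "steps": [
    [[-0.0333, -0.0049, 0, 0], [-0.0333, -0.0049, 0, 0], [-0.0333, -0.0049, 0, 0], [-0.0333, -0.0049, 0, 0], [-0.0333, -0.0049, 0, 0]]
  ],
  "gripper": 0.055
}}

```text
time: 15.28
ee_pos: [0.5072, -0.1026, 0.1233]
tcp_rot: [179.9, 0.0, 88.7]
wrist_force: [0.0, -0.4, 0.0]
opening: 0.0553
grasp_force: 0.0
```

Emit:
{"name": "play_rows", "arguments": {
  "steps": [
    [[-0.0333, -0.0049, 0, 0], [-0.0333, -0.0049, 0, 0], [-0.0333, -0.0049, 0, 0], [-0.0333, -0.0049, 0, 0], [-0.0333, -0.0049, 0, 0]]
  ]
}}

```text
time: 15.7
ee_pos: [0.4786, -0.2687, 0.1233]
tcp_rot: [180.0, 0.0, 88.6]
wrist_force: [1.1, -0.1, -0.0]
opening: 0.0552
grasp_force: 0.0
```

Emit:
{"name": "play_rows", "arguments": {
  "steps": [
    [[0, 0, 0, 0], [0, 0, 0, 0], [0, 0, 0, 0], [0, 0, 0, 0], [0, 0, 0, 0]]
  ]
}}

```text
time: 16.12
ee_pos: [0.4794, -0.266, 0.1226]
tcp_rot: [180.0, -0.0, 88.7]
wrist_force: [0.3, 0.2, 0.4]
opening: 0.0554
grasp_force: 0.0
```

```bash
cat >> h.py <<'E'
def look(name):
    o=bot.get_obs(); print(o['time'],o['ee_pos'].round(4),o['tcp_rot'].round(1),o['opening'])
    w=cam('wrist')['img'][130:330,150:490]; t=cam('top')['img'][155:250,240:430]
    w=cv2.resize(w,(680,400)); t=cv2.resize(t,(400,200),interpolation=cv2.INTER_CUBIC)
    im=np.zeros((600,680,3),np.uint8); im[:400]=w; im[400:,:400]=t; cv2.imwrite('pics/'+name,im)
E
python3 -c "
from h import *
look('l1.png')"
```

```text
16.1167 [ 0.4794 -0.266   0.1226] [180.   -0.   88.7] 0.05537020505122569
```

View pics/l1.png

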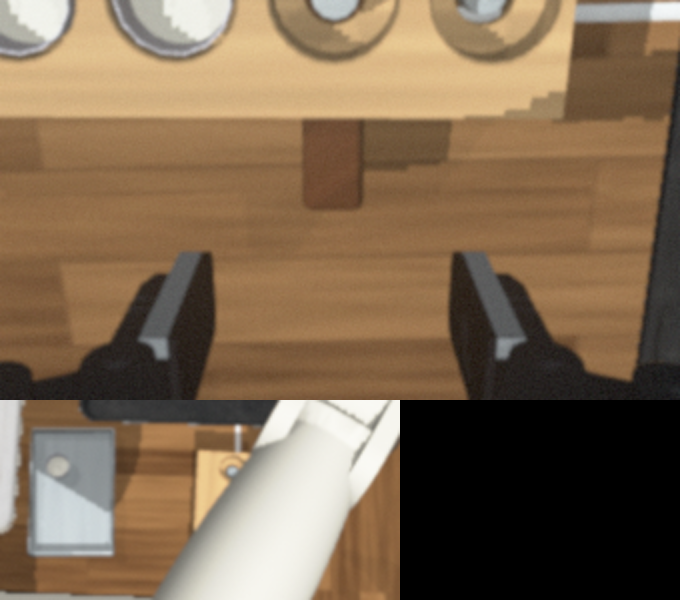

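Candle 3 is in the tray, at (57,466) in the composite, and the wedge is still home under the tool. Gripping and pulling it out, then shifting to slot 2.

Emit:
{"name": "play_rows", "arguments": {
  "steps": [
    [[0, 0, 0.02, 0], [0, 0, 0.025, 0], [0, 0, 0.025, 0], [0, 0, 0.02, 0], [0, 0, 0.01, 0]]
  ]
}}

```text
time: 16.63
ee_pos: [0.4781, -0.2658, 0.0196]
tcp_rot: [-179.8, -0.1, 88.7]
wrist_force: [-1.0, 0.5, 0.4]
opening: 0.0553
grasp_force: 0.0
```

Emit:
{"name": "play_rows", "arguments": {
  "steps": [
    [[0, 0, 0.006, 0], [0, 0, 0.002, 0], [0, 0, 0, 0], [0, 0, 0, 0], [0, 0, 0, 0]]
  ]
}}

```text
time: 17.05
ee_pos: [0.4798, -0.2674, 0.0155]
tcp_rot: [179.9, 0.1, 88.6]
wrist_force: [0.6, -0.5, 0.3]
opening: 0.0552
grasp_force: 0.0
```

Emit:
{"name": "play_rows", "arguments": {
  "steps": [
    [[0, 0, 0, 0], [0, 0, 0, 0], [0, 0, 0, 0], [0, 0, 0, 0], [0, 0, 0, 0]]
  ],
  "gripper": 0.01,
  "squeeze": 40
}}

```text
time: 17.47
ee_pos: [0.4794, -0.2673, 0.0148]
tcp_rot: [180.0, 0.0, 88.6]
wrist_force: [-0.0, -1.0, 5.2]
opening: 0.0211
grasp_force: 40.2
```

Emit:
{"name": "play_rows", "arguments": {
  "steps": [
    [[0, 0, 0, 0], [0, 0, 0, 0], [0, 0, 0, 0], [0, 0, -0.0005, 0], [0, 0, 0, 0]]
  ]
}}

```text
time: 17.88
ee_pos: [0.4792, -0.2671, 0.0149]
tcp_rot: [180.0, 0.0, 88.6]
wrist_force: [0.8, -1.1, 4.3]
opening: 0.0212
grasp_force: 40.1
```

Emit:
{"name": "play_rows", "arguments": {
  "steps": [
    [[-0.004, 0, 0, 0], [-0.01, 0, 0, 0], [-0.012, 0, 0, 0], [-0.012, 0, 0, 0], [-0.012, 0, 0, 0]]
  ]
}}

```text
time: 18.3
ee_pos: [0.4779, -0.3183, 0.0149]
tcp_rot: [180.0, -0.0, 88.6]
wrist_force: [0.8, 2.7, 5.9]
opening: 0.0212
grasp_force: 40.3
```

Emit:
{"name": "play_rows", "arguments": {
  "steps": [
    [[-0.015, 0, 0, 0], [-0.015, 0, 0, 0], [-0.015, 0, 0, 0], [-0.01, 0, 0, 0], [0, 0, 0, 0]]
  ]
}}

```text
time: 18.72
ee_pos: [0.4764, -0.3754, 0.0149]
tcp_rot: [180.0, 0.1, 88.5]
wrist_force: [-1.1, -2.0, 4.1]
opening: 0.0211
grasp_force: 40.3
```

Emit:
{"name": "play_rows", "arguments": {
  "steps": [
    [[0, -0.01, 0, 0], [0, -0.016, 0, 0], [0, -0.016, 0, 0], [0, -0.01, 0, 0], [0, 0, 0, 0]]
  ]
}}

```text
time: 19.13
ee_pos: [0.4225, -0.3711, 0.0148]
tcp_rot: [-179.9, 0.0, 88.5]
wrist_force: [-2.1, -0.1, 3.8]
opening: 0.0212
grasp_force: 40.3
```

```bash
python3 - <<'E'
from h import *
o=bot.get_obs(); print(o['time'],o['ee_pos'],o['tcp_rot'],o['opening'],o['grasp_force'])
c=cam('wrist','w6.png'); print(np.round(w2px(c,[[.4276,-.2459,.0],[.4276-.013,-.2459,.0],[.4276+.013,-.2459,.0]])))
b=c['img'].astype(int)
for r in (3,80,100,120): print(r,' '.join(str(v) for v in b[r,240:400:4,0]))
E
```

```text
19.1333 [ 0.42248176 -0.37111602  0.01484559] [-1.79938991e+02  1.14014647e-02  8.85462296e+01] 0.02120113879394287 40.27907967567444
[[323. -24.]
 [291. -23.]
 [355. -25.]]
3 92 95 92 93 93 89 91 94 96 87 93 94 94 87 93 91 91 94 91 91 90 95 90 91 88 90 92 92 89 89 94 93 94 94 91 96 93 97 91 100
80 88 88 88 87 90 89 92 88 84 91 92 91 83 46 63 60 61 61 55 60 62 60 56 50 55 40 54 62 63 59 56 81 85 84 88 86 91 90 85 86
100 89 88 86 86 87 86 83 88 87 95 88 85 86 52 63 63 64 64 69 61 55 63 55 57 56 48 61 62 61 62 58 57 63 68 83 85 80 82 82 84
120 91 93 88 89 91 91 89 87 86 82 82 79 78 61 56 59 62 60 64 64 66 64 56 61 60 58 58 62 60 64 63 65 63 66 65 67 87 85 87 87
```

Emit:
{"name": "play_rows", "arguments": {
  "steps": [
    [[0, 0, -0.0007, 0], [0, 0, 0, 0], [0, 0, 0, 0], [0, 0, 0, 0], [0, 0, 0, 0]]
  ]
}}

```text
time: 19.6
ee_pos: [0.4247, -0.3705, 0.015]
tcp_rot: [-180.0, -0.0, 88.6]
wrist_force: [-0.0, -0.0, -1.3]
opening: 0.0212
grasp_force: 39.6
```

Emit:
{"name": "play_rows", "arguments": {
  "steps": [
    [[0.005, 0.0006, 0, 0], [0.01, 0, 0, 0], [0.01, 0, 0, 0], [0.01, 0, 0, 0], [0.008, 0, 0, 0]]
  ]
}}

```text
time: 20.02
ee_pos: [0.4262, -0.3262, 0.0155]
tcp_rot: [-180.0, -0.0, 88.7]
wrist_force: [-0.8, 0.3, -1.4]
opening: 0.0216
grasp_force: 39.6
```

Emit:
{"name": "play_rows", "arguments": {
  "steps": [
    [[0.008, 0, 0, 0], [0.008, 0, 0, 0], [0.008, 0, 0, 0], [0.008, 0, 0, 0], [0.008, 0, 0, 0]]
  ]
}}

```text
time: 20.43
ee_pos: [0.4272, -0.2872, 0.0155]
tcp_rot: [180.0, 0.0, 88.6]
wrist_force: [-0.1, -0.8, -1.9]
opening: 0.0213
grasp_force: 39.4
```

Emit:
{"name": "play_rows", "arguments": {
  "steps": [
    [[0.006, 0, 0, 0], [0.005, 0, 0, 0], [0.004, 0, 0, 0], [0.003, 0, 0, 0], [0.002, 0, 0, 0]]
  ]
}}

```text
time: 20.85
ee_pos: [0.4277, -0.2675, 0.0155]
tcp_rot: [-180.0, -0.0, 88.6]
wrist_force: [-0.5, -0.5, -1.5]
opening: 0.0211
grasp_force: 39.4
```

Emit:
{"name": "play_rows", "arguments": {
  "steps": [
    [[0.001, 0, 0, 0], [0.001, 0, 0, 0], [0.001, 0, 0, 0], [0, 0, 0, 0], [0, 0, 0, 0]]
  ]
}}

```text
time: 21.27
ee_pos: [0.4278, -0.2655, 0.0155]
tcp_rot: [180.0, 0.1, 88.6]
wrist_force: [-0.0, -5.2, -3.9]
opening: 0.0212
grasp_force: 39.3
```

Emit:
{"name": "play_rows", "arguments": {
  "steps": [
    [[0.001, 0, 0, 0], [0, 0, 0, 0], [0, 0, 0, 0], [0, 0, 0, 0], [0, 0, 0, 0]]
  ]
}}

```text
time: 21.68
ee_pos: [0.4277, -0.2655, 0.0155]
tcp_rot: [-180.0, 0.2, 88.6]
wrist_force: [-1.2, -10.2, -5.1]
opening: 0.0214
grasp_force: 39.4
```

Emit:
{"name": "play_rows", "arguments": {
  "steps": [
    [[-0.0015, 0, 0.0005, 0], [0, 0, 0, 0], [0, 0, 0, 0], [0, 0, 0, 0], [0, 0, 0, 0]]
  ],
  "gripper": 0.06
}}

```text
time: 22.1
ee_pos: [0.4278, -0.2651, 0.0151]
tcp_rot: [180.0, -0.0, 88.6]
wrist_force: [1.1, 0.6, -0.5]
opening: 0.0599
grasp_force: 0.0
```

Emit:
{"name": "play_rows", "arguments": {
  "steps": [
    [[0, 0, -0.01, 0], [0, 0, -0.02, 0], [0, 0, -0.03, 0], [0, 0, -0.02, 0], [0, 0, -0.01, 0]]
  ]
}}

```text
time: 22.52
ee_pos: [0.4287, -0.2658, 0.1087]
tcp_rot: [179.8, 0.1, 88.6]
wrist_force: [-0.1, -0.8, 0.1]
opening: 0.0599
grasp_force: 0.0
```

Emit:
{"name": "play_rows", "arguments": {
  "steps": [
    [[0.02, 0, 0, 0], [0.02, 0, 0, 0], [0.02, 0, 0, 0], [0, 0, 0, 0], [0, 0, 0, 0]]
  ]
}}

```text
time: 22.93
ee_pos: [0.4292, -0.2046, 0.105]
tcp_rot: [180.0, 0.0, 88.7]
wrist_force: [-0.5, 0.3, 0.2]
opening: 0.0603
grasp_force: 0.0
```

```bash
cat >> h.py <<'E'
def tail(c):
    # wedge tail edge below block face and candle white blob near TCP (numeric check)
    hsv=cv2.cvtColor(c['img'],cv2.COLOR_BGR2HSV); b=c['img']
    m=((hsv[...,1]<60)&(hsv[...,2]>110)).astype(np.uint8); m[:170]=0;m[275:]=0;m[:,:100]=0;m[:,430:]=0
    n,l,s,ce=cv2.connectedComponentsWithStats(m)
    return [(s[i].tolist(),ce[i].round(1).tolist()) for i in range(1,n) if s[i,4]>300]
E
python3 - <<'E'
from h import *
o=bot.get_obs(); print(o['time'],o['ee_pos'],o['tcp_rot'])
a=cv2.imread('pics/w4.png'); print(tail({'img':a}))
c=cam('wrist','w7.png'); print(tail(c)); print(w2px(c,[[*o['ee_pos'][:2],.061]]))
E
```

```text
22.9333 [ 0.42921126 -0.20464842  0.10502406] [1.79998714e+02 2.39841152e-03 8.87234382e+01]
[([124, 197, 63, 58, 2445], [157.6, 225.6]), ([205, 197, 62, 59, 2684], [236.3, 226.1]), ([285, 201, 64, 64, 3105], [316.5, 233.2]), ([376, 208, 27, 22, 403], [390.1, 218.2])]
[([205, 195, 62, 59, 2507], [237.2, 223.8]), ([285, 199, 64, 64, 3028], [316.7, 231.2]), ([376, 206, 27, 22, 407], [389.9, 216.7])]
[[317.08167004 232.7480695 ]]
```

Candle 2 is raised (64×64 px blob at (316.7,231.2), under the tool). Gripping it.

Emit:
{"name": "play_rows", "arguments": {
  "steps": [
    [[0, 0, 0.015, 0], [0, 0, 0.015, 0], [0, 0, 0.015, 0], [0, 0, 0.008, 0], [0, 0, 0.0035, 0]]
  ]
}}

```text
time: 23.4
ee_pos: [0.4284, -0.2056, 0.0471]
tcp_rot: [-179.9, -0.0, 88.6]
wrist_force: [0.1, 0.7, -0.8]
opening: 0.0596
grasp_force: 0.0
```

Emit:
{"name": "play_rows", "arguments": {
  "steps": [
    [[0, 0, 0, 0], [0, 0, 0, 0], [0, 0, 0, 0], [0, 0, 0, 0], [0, 0, 0, 0]]
  ],
  "gripper": 0.03,
  "squeeze": 30
}}

```text
time: 23.82
ee_pos: [0.4295, -0.2055, 0.0492]
tcp_rot: [179.9, 0.0, 88.6]
wrist_force: [0.4, -1.2, 1.8]
opening: 0.0367
grasp_force: 30.1
```

Emit:
{"name": "play_rows", "arguments": {
  "steps": [
    [[0, 0, 0, 0], [0, 0, 0, 0], [0, 0, 0, 0], [0, 0, 0, 0], [0, 0, 0, 0]]
  ]
}}

```text
time: 24.23
ee_pos: [0.4295, -0.2055, 0.0489]
tcp_rot: [179.9, 0.0, 88.6]
wrist_force: [1.2, -1.4, 4.6]
opening: 0.0365
grasp_force: 30.3
```

Emit:
{"name": "play_rows", "arguments": {
  "steps": [
    [[0, 0, -0.006, 0], [0, 0, -0.012, 0], [0, 0, -0.018, 0], [0, 0, -0.02, 0], [0, 0, -0.015, 0]]
  ]
}}

```text
time: 24.65
ee_pos: [0.4292, -0.2053, 0.1217]
tcp_rot: [180.0, 0.0, 88.6]
wrist_force: [0.0, 0.1, -0.2]
opening: 0.0366
grasp_force: 30.1
```

```bash
cat >> h.py <<'E'
def tray():
    c=cam('top'); im=c['img']; g=cv2.cvtColor(im,cv2.COLOR_BGR2HSV)
    m=(g[...,1]<55).astype(np.uint8); m[:155]=0;m[275:]=0;m[:,:245]=0;m[:,325:]=0
    n,l,s,ce=cv2.connectedComponentsWithStats(m); i=1+np.argmax(s[1:,4])
    (pc,sz,ang)=cv2.minAreaRect(np.argwhere(l==i)[:,::-1].astype(np.float32))
    bx=cv2.boxPoints((pc,sz,ang)); print('tray',px2w(c,[pc],.02).round(3),sz,ang); print(px2w(c,bx,.02)[:,:2].round(3).tolist())
    return c
E
python3 -c "
from h import *
cv2.imwrite('pics/t3.png',tray()['img']); o=bot.get_obs(); print(o['opening'],o['grasp_force'])"
```

```text
tray [[ 0.344 -0.004  0.02 ]] (59.0, 79.0) 90.0
[[0.435, 0.129], [0.444, -0.127], [0.256, -0.132], [0.247, 0.116]]
0.03668110048848386 30.079581141471863
```

```bash
cat >> h.py <<'E'
def traydiff(name,ref='pics/t2.png'):
    c=cam('top',name); a=cv2.cvtColor(cv2.imread(ref),cv2.COLOR_BGR2GRAY)[160:236,246:302]; b=cv2.cvtColor(c['img'],cv2.COLOR_BGR2GRAY)
    # best shift of template edges
    e=lambda g:cv2.convertScaleAbs(cv2.Laplacian(cv2.GaussianBlur(g,(3,3),0),cv2.CV_16S))
    r=cv2.matchTemplate(e(b)[140:260,215:335],e(a),cv2.TM_CCOEFF_NORMED); _,v,_,p=cv2.minMaxLoc(r)
    print('tray shift px',p[0]+215-246,p[1]+140-160,'score',round(v,2))
E
python3 -c "
from h import *
traydiff('t3.png')"
```

```text
tray shift px 0 0 score 0.65
```

The tray hasn't moved. Carrying candle 2 there.

Emit:
{"name": "play_rows", "arguments": {
  "steps": [
    [[0.02, 0.0019, 0, 0], [0.027, 0.0019, 0, 0], [0.027, 0.0019, 0, 0], [0.027, 0.0019, 0, 0], [0.027, 0.0019, 0, 0]]
  ]
}}

```text
time: 25.17
ee_pos: [0.4412, -0.0764, 0.119]
tcp_rot: [-179.9, -0.0, 88.6]
wrist_force: [0.5, -0.0, -0.2]
opening: 0.0363
grasp_force: 30.1
```

Emit:
{"name": "play_rows", "arguments": {
  "steps": [
    [[0.03, 0.002, 0, 0], [0.03, 0.002, 0, 0], [0.03, 0.002, 0, 0], [0.03, 0.002, 0, 0], [0.0225, 0.002, 0, 0]]
  ]
}}

```text
time: 25.58
ee_pos: [0.4546, 0.0667, 0.119]
tcp_rot: [-179.9, -0.0, 88.7]
wrist_force: [0.4, -0.2, -0.9]
opening: 0.0365
grasp_force: 30.1
```

Emit:
{"name": "play_rows", "arguments": {
  "steps": [
    [[0, 0, 0.02, 0], [0, 0, 0.025, 0], [0, 0, 0.025, 0], [0, 0, 0.02, 0], [0, 0, 0.01, 0]]
  ]
}}

```text
time: 26.0
ee_pos: [0.4533, 0.0645, 0.0164]
tcp_rot: [-179.8, 0.0, 88.6]
wrist_force: [-0.5, -0.6, 0.0]
opening: 0.0363
grasp_force: 30.1
```

Emit:
{"name": "play_rows", "arguments": {
  "steps": [
    [[0, 0, 0.004, 0], [0, 0, 0.002, 0], [0, 0, 0.001, 0], [0, 0, 0, 0], [0, 0, 0, 0]]
  ]
}}

```text
time: 26.42
ee_pos: [0.4558, 0.0647, 0.0135]
tcp_rot: [179.9, -0.0, 88.6]
wrist_force: [-0.1, 0.5, 0.3]
opening: 0.0368
grasp_force: 30.1
```

Emit:
{"name": "play_rows", "arguments": {
  "steps": [
    [[0, 0, 0, 0], [0, 0, 0, 0], [0, 0, 0, 0], [0, 0, 0, 0], [0, 0, 0, 0]]
  ],
  "gripper": 0.05
}}

```text
time: 26.83
ee_pos: [0.4552, 0.0646, 0.0126]
tcp_rot: [180.0, -0.0, 88.6]
wrist_force: [-0.4, -0.6, 0.3]
opening: 0.05
grasp_force: 0.0
```

Emit:
{"name": "play_rows", "arguments": {
  "steps": [
    [[0, 0, -0.01, 0], [0, 0, -0.02, 0], [0, 0, -0.03, 0], [0, 0, -0.03, 0], [0, 0, -0.02, 0]]
  ]
}}

```text
time: 27.25
ee_pos: [0.4557, 0.0647, 0.126]
tcp_rot: [179.8, -0.0, 88.6]
wrist_force: [0.3, 0.4, 1.2]
opening: 0.05
grasp_force: 0.0
```

Emit:
{"name": "play_rows", "arguments": {
  "steps": [
    [[-0.033, -0.002, 0, 0], [-0.033, -0.002, 0, 0], [-0.033, -0.002, 0, 0], [-0.033, -0.002, 0, 0], [-0.033, -0.002, 0, 0]]
  ],
  "gripper": 0.055
}}

```text
time: 27.67
ee_pos: [0.4409, -0.1015, 0.1235]
tcp_rot: [179.9, 0.0, 88.7]
wrist_force: [0.0, 0.7, -0.6]
opening: 0.0549
grasp_force: 0.0
```

Emit:
{"name": "play_rows", "arguments": {
  "steps": [
    [[-0.033, -0.002, 0, 0], [-0.033, -0.002, 0, 0], [-0.033, -0.002, 0, 0], [-0.033, -0.002, 0, 0], [-0.033, -0.002, 0, 0]]
  ]
}}

```text
time: 28.08
ee_pos: [0.4268, -0.2665, 0.1234]
tcp_rot: [180.0, 0.0, 88.6]
wrist_force: [0.3, 0.1, 0.5]
opening: 0.0553
grasp_force: 0.0
```

Emit:
{"name": "play_rows", "arguments": {
  "steps": [
    [[0, 0, 0, 0], [0, 0, 0, 0], [0, 0, 0, 0], [0, 0, 0, 0], [0, 0, 0, 0]]
  ]
}}

```text
time: 28.5
ee_pos: [0.4275, -0.2639, 0.1228]
tcp_rot: [180.0, 0.0, 88.7]
wrist_force: [-0.4, -0.5, -0.2]
opening: 0.055
grasp_force: 0.0
```

```bash
python3 -c "
from h import *
look('l2.png')
traydiff('t4.png')"
```

```text
28.5 [ 0.4275 -0.2639  0.1228] [180.    0.   88.7] 0.054992533136117426
tray shift px 0 0 score 0.68
```

View pics/l2.png

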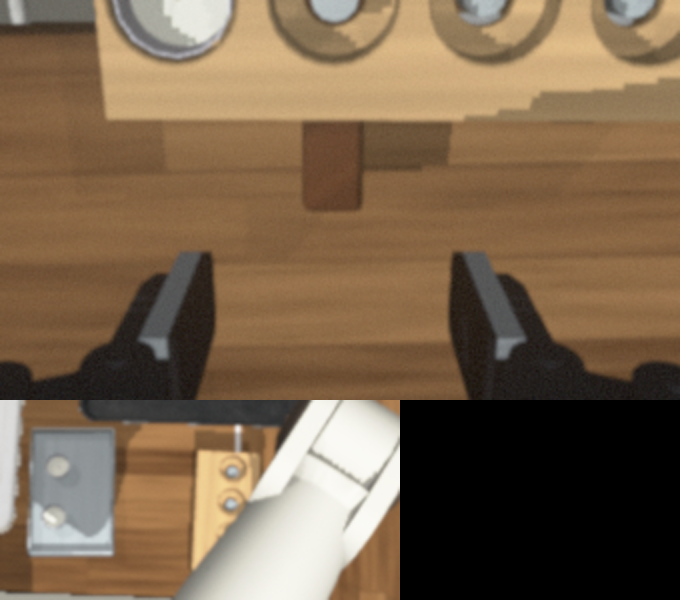

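Two candles are in the tray and the wedge is still home in slot 2. Repeating for slot 1.

Emit:
{"name": "play_rows", "arguments": {
  "steps": [
    [[-0.0015, 0, 0.02, 0], [0, 0, 0.025, 0], [0, 0, 0.025, 0], [0, 0, 0.02, 0], [0, 0, 0.01, 0]]
  ]
}}

```text
time: 29.07
ee_pos: [0.4262, -0.2652, 0.0199]
tcp_rot: [-179.8, -0.1, 88.7]
wrist_force: [-0.7, 0.8, 0.8]
opening: 0.0551
grasp_force: 0.0
```

Emit:
{"name": "play_rows", "arguments": {
  "steps": [
    [[0, 0, 0.006, 0], [0, 0, 0.0015, 0], [0, 0, 0, 0], [0, 0, 0, 0], [0, 0, 0, 0]]
  ]
}}

```text
time: 29.48
ee_pos: [0.4279, -0.2667, 0.0162]
tcp_rot: [179.9, 0.1, 88.6]
wrist_force: [-1.1, -0.5, 1.0]
opening: 0.0551
grasp_force: 0.0
```

Emit:
{"name": "play_rows", "arguments": {
  "steps": [
    [[0, 0, 0, 0], [0, 0, 0, 0], [0, 0, 0, 0], [0, 0, 0, 0], [0, 0, 0, 0]]
  ],
  "gripper": 0.01,
  "squeeze": 40
}}

```text
time: 29.9
ee_pos: [0.4275, -0.2665, 0.0155]
tcp_rot: [180.0, 0.0, 88.6]
wrist_force: [-1.2, 0.0, 4.6]
opening: 0.0214
grasp_force: 39.9
```

Emit:
{"name": "play_rows", "arguments": {
  "steps": [
    [[0, 0, 0, 0], [0, 0, 0, 0], [0, 0, 0, 0], [0, 0, -0.0007, 0], [0, 0, 0, 0]]
  ]
}}

```text
time: 30.32
ee_pos: [0.4271, -0.2662, 0.0155]
tcp_rot: [-180.0, -0.0, 88.6]
wrist_force: [-0.2, 0.0, 1.9]
opening: 0.0211
grasp_force: 39.7
```

Emit:
{"name": "play_rows", "arguments": {
  "steps": [
    [[-0.004, 0, 0, 0], [-0.01, 0, 0, 0], [-0.012, 0, 0, 0], [-0.012, 0, 0, 0], [-0.012, 0, 0, 0]]
  ]
}}

```text
time: 30.73
ee_pos: [0.4258, -0.3179, 0.0155]
tcp_rot: [-180.0, 0.0, 88.6]
wrist_force: [0.9, 1.3, -0.0]
opening: 0.0213
grasp_force: 39.4
```

Emit:
{"name": "play_rows", "arguments": {
  "steps": [
    [[-0.015, 0, 0, 0], [-0.015, 0, 0, 0], [-0.015, 0, 0, 0], [-0.01, 0, 0, 0], [0, 0, 0, 0]]
  ]
}}

```text
time: 31.15
ee_pos: [0.4245, -0.3736, 0.0155]
tcp_rot: [180.0, 0.0, 88.5]
wrist_force: [-0.8, -1.9, 2.5]
opening: 0.0215
grasp_force: 39.8
```

Emit:
{"name": "play_rows", "arguments": {
  "steps": [
    [[0, -0.01, 0, 0], [0, -0.016, 0, 0], [0, -0.016, 0, 0], [0, -0.01, 0, 0], [0, 0, 0, 0]]
  ]
}}

```text
time: 31.57
ee_pos: [0.3708, -0.3694, 0.0157]
tcp_rot: [-179.9, -0.0, 88.6]
wrist_force: [0.8, 0.3, -1.4]
opening: 0.0212
grasp_force: 39.4
```

Emit:
{"name": "play_rows", "arguments": {
  "steps": [
    [[0, 0, 0, 0], [0, 0, 0, 0], [0, 0, 0, 0], [0, 0, 0, 0], [0, 0, 0, 0]]
  ]
}}

```text
time: 31.98
ee_pos: [0.373, -0.3699, 0.0155]
tcp_rot: [-180.0, -0.0, 88.7]
wrist_force: [0.7, 0.2, -1.3]
opening: 0.021
grasp_force: 39.4
```

Emit:
{"name": "play_rows", "arguments": {
  "steps": [
    [[0.005, 0.0002, 0, 0], [0.01, 0, 0, 0], [0.01, 0, 0, 0], [0.01, 0, 0, 0], [0.008, 0, 0, 0]]
  ]
}}

```text
time: 32.4
ee_pos: [0.3739, -0.3255, 0.0157]
tcp_rot: [-180.0, -0.0, 88.7]
wrist_force: [-0.6, 0.3, -1.3]
opening: 0.0212
grasp_force: 39.4
```

Emit:
{"name": "play_rows", "arguments": {
  "steps": [
    [[0.008, 0, 0, 0], [0.008, 0, 0, 0], [0.008, 0, 0, 0], [0.008, 0, 0, 0], [0.008, 0, 0, 0]]
  ]
}}

```text
time: 32.82
ee_pos: [0.3749, -0.2864, 0.0157]
tcp_rot: [180.0, 0.0, 88.6]
wrist_force: [0.6, -1.1, -2.4]
opening: 0.021
grasp_force: 39.3
```

Emit:
{"name": "play_rows", "arguments": {
  "steps": [
    [[0.006, 0, 0, 0], [0.005, 0, 0, 0], [0.004, 0, 0, 0], [0.003, 0, 0, 0], [0.002, 0, 0, 0]]
  ]
}}

```text
time: 33.23
ee_pos: [0.3754, -0.2667, 0.0156]
tcp_rot: [-180.0, -0.0, 88.6]
wrist_force: [-0.2, -1.0, -1.9]
opening: 0.0213
grasp_force: 39.3
```

Emit:
{"name": "play_rows", "arguments": {
  "steps": [
    [[0.001, 0, 0, 0], [0.001, 0, 0, 0], [0.001, 0, 0, 0], [0, 0, 0, 0], [0, 0, 0, 0]]
  ]
}}

```text
time: 33.65
ee_pos: [0.3754, -0.2647, 0.0157]
tcp_rot: [-180.0, 0.1, 88.6]
wrist_force: [-0.7, -5.5, -3.0]
opening: 0.021
grasp_force: 39.5
```

Emit:
{"name": "play_rows", "arguments": {
  "steps": [
    [[0.001, 0, 0, 0], [0, 0, 0, 0], [0, 0, 0, 0], [0, 0, 0, 0], [0, 0, 0, 0]]
  ]
}}

```text
time: 34.07
ee_pos: [0.3754, -0.2647, 0.0157]
tcp_rot: [-180.0, 0.2, 88.6]
wrist_force: [-0.3, -11.8, -5.7]
opening: 0.021
grasp_force: 39.6
```

Emit:
{"name": "play_rows", "arguments": {
  "steps": [
    [[-0.0015, 0, 0.0005, 0], [0, 0, 0, 0], [0, 0, 0, 0], [0, 0, 0, 0], [0, 0, 0, 0]]
  ],
  "gripper": 0.06
}}

```text
time: 34.48
ee_pos: [0.3755, -0.2644, 0.0153]
tcp_rot: [180.0, -0.0, 88.6]
wrist_force: [0.3, -0.4, -0.4]
opening: 0.0598
grasp_force: 0.0
```

Emit:
{"name": "play_rows", "arguments": {
  "steps": [
    [[0, 0, -0.01, 0], [0, 0, -0.02, 0], [0, 0, -0.03, 0], [0, 0, -0.02, 0], [0, 0, -0.01, 0]]
  ]
}}

```text
time: 34.9
ee_pos: [0.3764, -0.2651, 0.1088]
tcp_rot: [179.8, 0.1, 88.6]
wrist_force: [0.3, -0.2, 0.7]
opening: 0.0597
grasp_force: 0.0
```

Emit:
{"name": "play_rows", "arguments": {
  "steps": [
    [[0.02, 0, 0, 0], [0.02, 0, 0, 0], [0.02, 0, 0, 0], [0, 0, 0, 0], [0, 0, 0, 0]]
  ]
}}

```text
time: 35.32
ee_pos: [0.3769, -0.204, 0.1052]
tcp_rot: [180.0, 0.0, 88.7]
wrist_force: [0.3, 0.4, -1.1]
opening: 0.0601
grasp_force: 0.0
```

```bash
python3 - <<'E'
from h import *
o=bot.get_obs(); print(o['time'],o['ee_pos'],o['tcp_rot'])
c=cam('wrist','w8.png'); print(tail(c)); print(w2px(c,[[*o['ee_pos'][:2],.061]]))
E
```

```text
35.3167 [ 0.37693268 -0.20398454  0.10523717] [1.79993599e+02 8.50465580e-03 8.87228620e+01]
[([106, 170, 70, 42, 688], [146.8, 185.3]), ([202, 170, 43, 28, 381], [221.7, 178.3]), ([224, 170, 46, 39, 1055], [251.9, 190.5]), ([285, 197, 64, 65, 3118], [317.1, 229.9]), ([376, 205, 27, 22, 421], [390.2, 215.7])]
[[317.06807466 232.65512276]]
```

Candle 1 is raised under the tool. Gripping and lifting it, then checking the tray.

Emit:
{"name": "play_rows", "arguments": {
  "steps": [
    [[0, 0, 0.015, 0], [0, 0, 0.015, 0], [0, 0, 0.015, 0], [0, 0, 0.008, 0], [0, 0, 0.0035, 0]]
  ]
}}

```text
time: 35.78
ee_pos: [0.3762, -0.2048, 0.0474]
tcp_rot: [-179.9, -0.0, 88.6]
wrist_force: [-0.8, 1.0, 0.2]
opening: 0.0598
grasp_force: 0.0
```

Emit:
{"name": "play_rows", "arguments": {
  "steps": [
    [[0, 0, 0, 0], [0, 0, 0, 0], [0, 0, 0, 0], [0, 0, 0, 0], [0, 0, 0, 0]]
  ],
  "gripper": 0.03,
  "squeeze": 30
}}

```text
time: 36.2
ee_pos: [0.3773, -0.2048, 0.0493]
tcp_rot: [179.9, 0.0, 88.6]
wrist_force: [-0.5, -0.1, 1.1]
opening: 0.0366
grasp_force: 30.1
```

Emit:
{"name": "play_rows", "arguments": {
  "steps": [
    [[0, 0, 0, 0], [0, 0, 0, 0], [0, 0, 0, 0], [0, 0, 0, 0], [0, 0, 0, 0]]
  ]
}}

```text
time: 36.62
ee_pos: [0.3772, -0.2047, 0.0491]
tcp_rot: [180.0, 0.0, 88.6]
wrist_force: [0.8, -1.0, 4.4]
opening: 0.0365
grasp_force: 30.3
```

Emit:
{"name": "play_rows", "arguments": {
  "steps": [
    [[0, 0, -0.006, 0], [0, 0, -0.012, 0], [0, 0, -0.018, 0], [0, 0, -0.02, 0], [0, 0, -0.015, 0]]
  ]
}}

```text
time: 37.03
ee_pos: [0.3769, -0.2045, 0.1218]
tcp_rot: [180.0, 0.0, 88.6]
wrist_force: [-0.1, -0.5, 1.0]
opening: 0.0369
grasp_force: 30.1
```

```bash
python3 -c "
from h import *
traydiff('t5.png','pics/t4.png'); traydiff('t6.png')"
```

```text
tray shift px 0 0 score 0.6
tray shift px 0 0 score 0.54
```

Emit:
{"name": "play_rows", "arguments": {
  "steps": [
    [[0.014, 0.0113, 0, 0], [0.022, 0.0113, 0, 0], [0.022, 0.0113, 0, 0], [0.022, 0.0113, 0, 0], [0.022, 0.0113, 0, 0]]
  ]
}}

```text
time: 37.55
ee_pos: [0.4358, -0.1028, 0.1193]
tcp_rot: [-179.9, -0.0, 88.6]
wrist_force: [0.0, -0.3, -0.0]
opening: 0.0365
grasp_force: 30.1
```

Emit:
{"name": "play_rows", "arguments": {
  "steps": [
    [[0.022, 0.0113, 0, 0], [0.022, 0.0113, 0, 0], [0.022, 0.0113, 0, 0], [0.022, 0.0113, 0, 0], [0.022, 0.0113, 0, 0]]
  ]
}}

```text
time: 37.97
ee_pos: [0.495, 0.0059, 0.1193]
tcp_rot: [-179.9, 0.0, 88.6]
wrist_force: [0.2, -0.5, -0.2]
opening: 0.0364
grasp_force: 30.1
```

Emit:
{"name": "play_rows", "arguments": {
  "steps": [
    [[0, 0, 0, 0], [0, 0, 0, 0], [0, 0, 0, 0], [0, 0, 0, 0], [0, 0, 0, 0]]
  ]
}}

```text
time: 38.38
ee_pos: [0.4946, 0.0039, 0.1197]
tcp_rot: [-180.0, 0.0, 88.6]
wrist_force: [0.0, -0.2, -0.5]
opening: 0.0362
grasp_force: 30.2
```

```bash
python3 -c "
from h import *
look('l3.png')
traydiff('t7.png','pics/t4.png')"
```

```text
38.3833 [0.4946 0.0039 0.1197] [-180.     0.    88.6] 0.036184265287631995
tray shift px -14 20 score 0.18
```

View pics/l3.png

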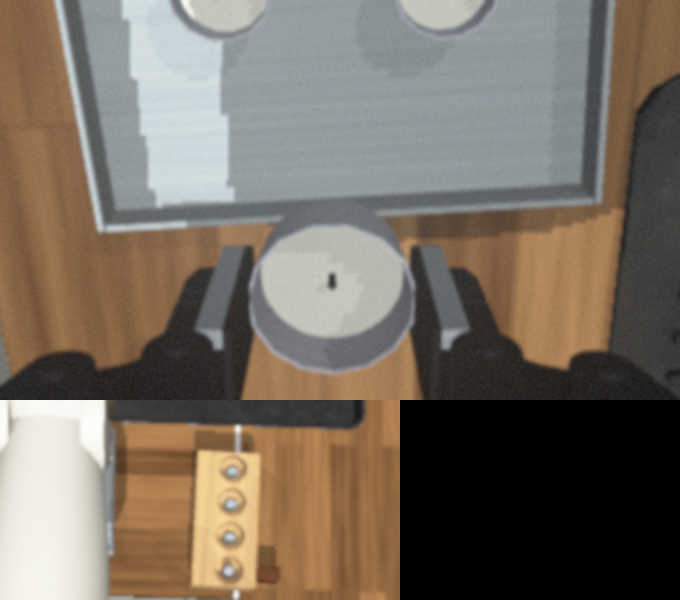

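The tray's near wall is in view, with corners at crop (100,232) and (603,203), and two candles are inside. I'll move 10 mm farther in for clearance, then lower.

Emit:
{"name": "play_rows", "arguments": {
  "steps": [
    [[0.005, 0, 0.01, 0], [0.005, 0, 0.02, 0], [0, 0, 0.025, 0], [0, 0, 0.025, 0], [0, 0, 0.018, 0]]
  ]
}}

```text
time: 38.95
ee_pos: [0.4941, 0.0149, 0.0189]
tcp_rot: [-179.9, 0.0, 88.6]
wrist_force: [-0.4, -0.4, -0.3]
opening: 0.0367
grasp_force: 30.2
```

Emit:
{"name": "play_rows", "arguments": {
  "steps": [
    [[0, 0, 0.006, 0], [0, 0, 0.002, 0], [0, 0, 0.001, 0], [0, 0, 0, 0], [0, 0, 0, 0]]
  ]
}}

```text
time: 39.37
ee_pos: [0.496, 0.0147, 0.0139]
tcp_rot: [179.9, -0.0, 88.6]
wrist_force: [0.2, 0.4, -0.2]
opening: 0.0367
grasp_force: 30.2
```

Emit:
{"name": "play_rows", "arguments": {
  "steps": [
    [[0, 0, 0, 0], [0, 0, 0, 0], [0, 0, 0, 0], [0, 0, 0, 0], [0, 0, 0, 0]]
  ],
  "gripper": 0.05
}}

```text
time: 39.78
ee_pos: [0.4952, 0.0146, 0.0128]
tcp_rot: [180.0, 0.0, 88.6]
wrist_force: [0.2, 0.2, -0.6]
opening: 0.05
grasp_force: 0.0
```

Emit:
{"name": "play_rows", "arguments": {
  "steps": [
    [[0, 0, -0.01, 0], [0, 0, -0.02, 0], [0, 0, -0.03, 0], [0, 0, -0.03, 0], [0, 0, -0.02, 0]]
  ]
}}

```text
time: 40.2
ee_pos: [0.4957, 0.0147, 0.1263]
tcp_rot: [179.8, -0.0, 88.6]
wrist_force: [0.9, -0.3, -0.2]
opening: 0.0499
grasp_force: 0.0
```

Emit:
{"name": "play_rows", "arguments": {
  "steps": [
    [[-0.028, -0.0113, 0, 0], [-0.028, -0.0113, 0, 0], [-0.028, -0.0113, 0, 0], [-0.028, -0.0113, 0, 0], [-0.028, -0.0113, 0, 0]]
  ],
  "gripper": 0.055
}}

```text
time: 40.62
ee_pos: [0.4347, -0.125, 0.1237]
tcp_rot: [179.9, 0.0, 88.7]
wrist_force: [0.7, -0.1, 0.6]
opening: 0.0549
grasp_force: 0.0
```

Emit:
{"name": "play_rows", "arguments": {
  "steps": [
    [[-0.0285, -0.0113, 0, 0], [-0.0285, -0.0113, 0, 0], [-0.0285, -0.0113, 0, 0], [-0.0285, -0.0113, 0, 0], [-0.0285, -0.0113, 0, 0]]
  ]
}}

```text
time: 41.03
ee_pos: [0.3746, -0.2664, 0.1237]
tcp_rot: [180.0, 0.0, 88.6]
wrist_force: [1.1, 0.0, 0.3]
opening: 0.055
grasp_force: 0.0
```

Emit:
{"name": "play_rows", "arguments": {
  "steps": [
    [[0, 0, 0, 0], [0, 0, 0, 0], [0, 0, 0, 0], [0, 0, 0, 0], [0, 0, 0, 0]]
  ]
}}

```text
time: 41.45
ee_pos: [0.3759, -0.2642, 0.1229]
tcp_rot: [180.0, -0.0, 88.7]
wrist_force: [0.2, 0.5, -0.3]
opening: 0.0551
grasp_force: 0.0
```

```bash
python3 - <<'E'
from h import *
look('l4.png'); traydiff('t8.png','pics/t4.png')
a=cv2.imread('pics/l2.png')[100:230,280:385]; b=cv2.imread('pics/l4.png')[:400]
r=cv2.matchTemplate(b,a,cv2.TM_CCOEFF_NORMED); print(cv2.minMaxLoc(r))
E
```

```text
41.45 [ 0.3759 -0.2642  0.1229] [180.   -0.   88.7] 0.05507047737640539
tray shift px 0 0 score 0.62
(-0.7517305612564087, 0.987338125705719, (104, 19), (278, 95))
```

The wedge and tray are where they should be. Pulling the wedge out and laying it down.

Emit:
{"name": "play_rows", "arguments": {
  "steps": [
    [[-0.001, 0, 0.02, 0], [0, 0, 0.025, 0], [0, 0, 0.025, 0], [0, 0, 0.02, 0], [0, 0, 0.01, 0]]
  ]
}}

```text
time: 42.02
ee_pos: [0.3745, -0.2649, 0.0202]
tcp_rot: [-179.9, -0.1, 88.7]
wrist_force: [0.5, -0.0, 0.4]
opening: 0.0552
grasp_force: 0.0
```

Emit:
{"name": "play_rows", "arguments": {
  "steps": [
    [[0, 0, 0.006, 0], [0, 0, 0.0015, 0], [0, 0, 0, 0], [0, 0, 0, 0], [0, 0, 0, 0]]
  ]
}}

```text
time: 42.43
ee_pos: [0.376, -0.2665, 0.0163]
tcp_rot: [179.9, 0.1, 88.6]
wrist_force: [1.0, -0.7, 0.2]
opening: 0.055
grasp_force: 0.0
```

Emit:
{"name": "play_rows", "arguments": {
  "steps": [
    [[0, 0, 0, 0], [0, 0, 0, 0], [0, 0, 0, 0], [0, 0, 0, 0], [0, 0, 0, 0]]
  ],
  "gripper": 0.01,
  "squeeze": 40
}}

```text
time: 42.85
ee_pos: [0.3757, -0.2663, 0.0157]
tcp_rot: [180.0, 0.0, 88.6]
wrist_force: [0.1, -0.8, 5.3]
opening: 0.0215
grasp_force: 40.1
```

Emit:
{"name": "play_rows", "arguments": {
  "steps": [
    [[0, 0, 0, 0], [0, 0, 0, 0], [0, 0, 0, 0], [0, 0, -0.0005, 0], [0, 0, 0, 0]]
  ]
}}

```text
time: 43.27
ee_pos: [0.3754, -0.2661, 0.0157]
tcp_rot: [180.0, 0.0, 88.6]
wrist_force: [0.3, -0.8, 0.9]
opening: 0.0209
grasp_force: 39.9
```

Emit:
{"name": "play_rows", "arguments": {
  "steps": [
    [[-0.004, 0, 0, 0], [-0.01, 0, 0, 0], [-0.012, 0, 0, 0], [-0.012, 0, 0, 0], [-0.012, 0, 0, 0]]
  ]
}}

```text
time: 43.68
ee_pos: [0.3742, -0.3174, 0.0157]
tcp_rot: [180.0, -0.0, 88.6]
wrist_force: [1.0, 3.0, 4.4]
opening: 0.0215
grasp_force: 40.1
```

Emit:
{"name": "play_rows", "arguments": {
  "steps": [
    [[-0.015, 0, 0, 0], [-0.015, 0, 0, 0], [-0.015, 0, 0, 0], [-0.015, 0, 0, 0], [-0.015, 0, 0, 0]]
  ]
}}

```text
time: 44.1
ee_pos: [0.3722, -0.3928, 0.0157]
tcp_rot: [180.0, -0.0, 88.6]
wrist_force: [-0.4, 5.0, 6.5]
opening: 0.0216
grasp_force: 40.3
```

Emit:
{"name": "play_rows", "arguments": {
  "steps": [
    [[-0.006, 0, 0, 0], [-0.002, 0, 0, 0], [0, 0, 0, 0], [0, 0, 0, 0], [0, 0, 0, 0]]
  ]
}}

```text
time: 44.52
ee_pos: [0.3721, -0.4001, 0.0158]
tcp_rot: [180.0, 0.1, 88.6]
wrist_force: [-0.2, -1.3, 4.1]
opening: 0.0214
grasp_force: 40.0
```

Wedge out and resting on the worktop. Releasing, rising, and moving aside for a last look.

Emit:
{"name": "play_rows", "arguments": {
  "steps": [
    [[0, 0, 0, 0], [0, 0, 0, 0], [0, 0, 0, 0], [0, 0, 0, 0], [0, 0, 0, 0]]
  ],
  "gripper": 0.05
}}

```text
time: 44.93
ee_pos: [0.3721, -0.3988, 0.0155]
tcp_rot: [-180.0, -0.0, 88.6]
wrist_force: [-0.6, 0.8, 0.5]
opening: 0.0502
grasp_force: 0.0
```

Emit:
{"name": "play_rows", "arguments": {
  "steps": [
    [[0, 0, -0.01, 0], [0, 0, -0.02, 0], [0, 0, -0.03, 0], [0, 0, -0.04, 0], [0, 0, -0.04, 0]]
  ]
}}

```text
time: 45.35
ee_pos: [0.3717, -0.3984, 0.1575]
tcp_rot: [-180.0, -0.0, 88.6]
wrist_force: [1.0, -0.6, -0.1]
opening: 0.0499
grasp_force: 0.0
```

Emit:
{"name": "play_rows", "arguments": {
  "steps": [
    [[-0.03, 0, -0.03, 0], [-0.03, 0, -0.03, 0], [-0.03, 0, 0, 0], [-0.03, 0, 0, 0], [-0.02, 0, 0, 0]]
  ]
}}

```text
time: 45.77
ee_pos: [0.3686, -0.5401, 0.2156]
tcp_rot: [180.0, 0.1, 88.6]
wrist_force: [0.9, 0.5, -0.1]
opening: 0.0501
grasp_force: 0.0
```

Emit:
{"name": "play_rows", "arguments": {
  "steps": [
    [[0, 0, 0, 0], [0, 0, 0, 0], [0, 0, 0, 0], [0, 0, 0, 0], [0, 0, 0, 0]]
  ]
}}

```text
time: 46.18
ee_pos: [0.3691, -0.537, 0.2154]
tcp_rot: [180.0, 0.0, 88.7]
wrist_force: [0.4, -0.1, -0.4]
opening: 0.0499
grasp_force: 0.0
```

```bash
python3 - <<'E'
from h import *
o=bot.get_obs(); print(o['time'],o['ee_pos'])
t=cam('top','t9.png')['img'][150:250,160:460]; w=cam('wrist')['img']
im=np.zeros((600,800,3),np.uint8); im[:266]=cv2.resize(t,(800,266),interpolation=cv2.INTER_CUBIC); im[270:600,:528]=cv2.resize(w,(528,330)); cv2.imwrite('pics/f.png',im)
E
```

```text
46.1833 [ 0.36912174 -0.53700695  0.21535935]
```

View pics/f.png

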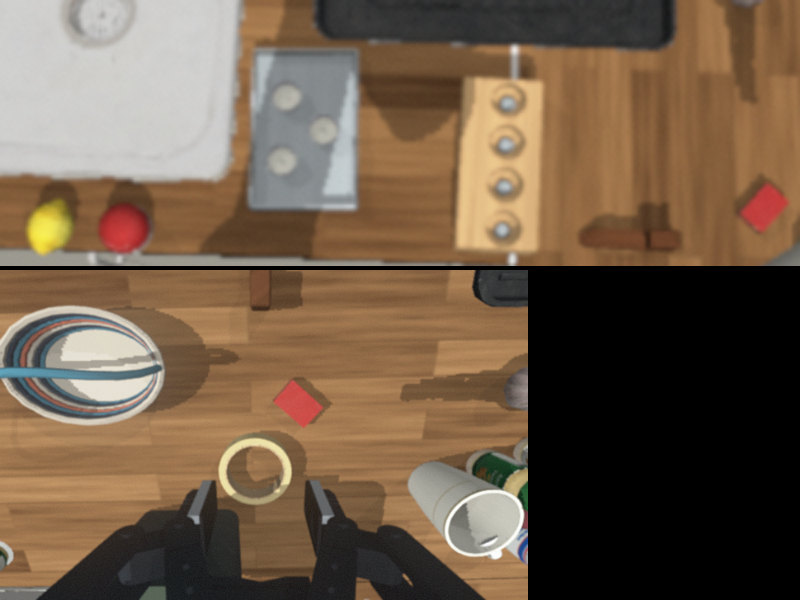

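All three tealights are in the tray, at (287,97), (323,131) and (283,161). The wells are empty, the wedge lies flat and clear at (630,239), and the bystanders haven't moved. Handing in.

```bash
python3 -c "
from workcell import bot
print(bot.job_done())"
```

```text
the job is handed in; nothing more can be done
None
```

I handed the job in at about 46 s: all three tealights (well 4 was empty) were ejected and put in the tray, the wedge lies flat clear of the block and tray, and the egg timer, matchbox and lemon were not touched; the judge gave no verdict.

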